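Fill a kit box with dome nuts on the storeroom scale

ROBOT

A 6-joint arm with a two-finger parallel gripper is mounted at the origin on the work surface. World frame = base frame: x ahead of the robot, y to its left, z up, the work surface at z = 0. Lengths are in m, angles in rad, forces in N, time in s.
With the tool pointing down it reaches from about 0.35 to 0.975 m from the base axis. Payload 4.9 kg.
Tool frame: the origin (TCP) lies midway between the tips of the shut fingers; the grasp point (between the pads) lies 19 mm behind it; x points along the fingers, z is the direction in which the jaws open and shut, and the axes are right-handed (so a half turn about x gives the same grasp; the last joint's range is limited). The gripper opens to 85 mm and grips with 20 to 120 N. Pads are 22 mm wide; open, the fingers measure 114 mm over their backs; the gripper's body (76 mm by 85 mm) begins 54 mm behind the grasp point. The pads swing forward as they close: fully open they stand 13 mm farther back than shut.
Start: joints at [-1.355, 0.053, 1.613, -0, 1.476, -0.119], TCP at [0.205, -0.59, 0.208] pointing down, gripper open.
Joint ranges: [-3.01, 3.01], [-1.01, 2.22], [0.06, 2.58], [-1.02, 4.17], [0.09, 2.62], [-3.14, 3.14]. Speed limits (rad/s): [2.57, 2.57, 3.14, 3.14, 3.14, 3.14].

INTERFACE

Orientations are given as a unit quaternion [w, x, y, z].
In Python, from plant import state, cams, workorder, nets gives the robot as it stands.
- The arm moves only by the tool play_rows, never from a script. Its argument "motion" is a list of rows, each a list of 3 entries, a list of its own where there are three numbers: the closure, from -1 (fully open) to 1 (shut), then the shift along the world's x, y, z in m, then the turn about the world's z in rad. A call has 1 to 5 rows; each row is the pose to reach, as a shift and turn from the pose commanded when the call began; what a row does not reach only later rows make up. A row lasts 1/10 s, in which the tool goes at most 50 mm and 8.59 degrees, less where a joint would pass 70% of its speed; a pose out of reach is approached as far as the arm can. A call with a gripper value outside its range is refused whole. The fingers move at their own pace and stop on an object; the grip force is fixed at half the most. Time passes only in rows, so rows that repeat a pose let the fingers close. It gives the time, the measured TCP pose, the force and the opening at its end, in the units of the state.
- state(): the state, without advancing time (a new reading comes with each control period).
- cams.grab_frame(name): name is "side" or "top" or "wrist"; returns (picture, depth): 384x512x3 uint8, red, green, blue; 384x512 float32, m along the optical axis (not along the pixel's ray), 0 where there is no reading.
- cams.camera_info(name): a dict with "K" (3x3 intrinsics, pixels), "k1" (the pictures are not rectified: a ray, as slopes to the right and down, at radius r is drawn at 1 + k1 r^2 times it, then the intrinsics apply), "rvec" (rotation vector, rad) and "tvec" (3), from world to camera coordinates, as OpenCV has them. Camera axes: x right, y down, z forward; pixel columns grow to the right and rows downward; lengths in m; the calibration is good to about 2 mm. A picture is of the moment at which its call begins: read the wrist's pose just before it. camera_info takes no time and is no camera call; for the wrist camera it gives the pose at the moment of the call.
- workorder.job_done(): hands the job in, once; it reports no verdict.
Trained networks look in the newest picture that a camera, given by its name, has taken for a name from the list of things; names that differ only in an ending like _2 or _b are one class to them, and where a whole thing is asked for, a point or a joint stands for the part that bears it (a point fixed in the world has none). Each returns a list of dicts, best first, with "score" (0 to 1); they miss things now and then, are a little off and sometimes report something else, mostly with a low value. They report only what shows in the picture. A call takes as long as a camera call. They do not tell look-alikes from the thing itself.
- nets.recognise(camera, target): "at" ([x, y, z] in m, in world coordinates, good to about 4 mm: the middle of the surface that is visible of it).
- nets.landmark_of(camera, target): "at" ([x, y, z] in m, in world coordinates, good to about 4 mm: a listed point, or the origin of a listed thing).
The state is a dict: "time": time; "joint_pos": joint angles; "joint_vel": joint speeds; "joint_efforts": joint torques, N m; "tool_pos": TCP position; "tool_rot": TCP orientation; "contact_force": force on the tool from outside, world axes, zero at the start; "ft_torque": the same for the moment, N m; "gripper_width": opening from 0.0 (shut) to 1.0 (fully open).
Only numpy, scipy, OpenCV 4.12 (cv2) and the standard library are available. Lean on these libraries where they do the work, as an engineer would, in place of code of your own. Each camera call takes 0.05 s, during which the arm holds its last target.

TASK

Take the empty yellow kit box off the bench shelf, lifting it clear over the front retaining rail, and stand it in the middle of the scale's platform. Then use the metal hand scoop to scoop at least three of the brass dome nuts out of the blue bin and tip them into the yellow box, without touching the nuts with the fingers and without spilling any: every nut must end up in the yellow box or still in the bin. Finally stand the empty scoop flat on the bench again and leave the other things where they are.

Things in the scene. Friction and masses are not known exactly. Their poses are not given: they have to be found in the camera images.
- kit_box_c (a point): Centre (half-way up) of the yellow plastic kit box: open-topped, 64 mm along its x, 105 mm along its y, 60 mm tall, walls and floor 3 mm, 110 g; its underside is 30 mm below, its rim 30 mm above. z points up out of its mouth. It starts empty on the shelf's board, its y roughly along the shelf's y, beside the grey box (either may be on the left).
- kit_box: The same yellow box, origin at the centre of its underside.
- grey_box_c (a point): Centre of the grey kit box, same shape and size as the yellow one, on the same shelf 132 mm (centres) beside it. Leave it.
- shelf: Low steel bench shelf, fixed. Origin under its centre at bench height, front faces its -x. One board 130 mm deep (x) by 265 mm wide (y), its top at z = 120 mm, nothing above it. A 20 mm upstand along its back edge (x = +63 mm). Blue bins stand below the board.
- shelf_rail: Front retaining rail of the shelf: a steel bar 8 mm thick along the shelf's y, over its whole width, 60 mm in front of the board's middle (shelf x = -60 mm); its top is 26 mm above the board. Origin on the board's top under the middle of the bar.
- scale: The platform scale, fixed; origin under the platform's middle, at bench height.
- scale_top (a point): Middle of the top of the scale's flat square steel platform, 170 x 170 mm, 48 mm above the bench, fixed; x, y along its sides. Its grey indicator box (100 mm tall, 150 mm wide) stands 135 to 185 mm beyond this point along +x.
- bin_floor (a point): Middle of the inner floor (3 mm above the bench) of the blue open-front bin, fixed. +x points to its back wall. Inside: x from -82 to +82 mm, y from -43 to +43 mm, walls 3 mm. Back wall 75 mm tall; front wall only 22 mm; side walls slope from there up to 75 mm at x = -22 mm. The nuts start at x from about -25 mm to the back wall; the front part is free.
- scoop_grip (a point): Grip point in the middle of the scoop's black handle, 83 mm behind the middle of the blade and 50 mm above its underside; same axes as the scoop. The handle is 20 mm wide (y) with flat upright sides, 22 mm thick: pinch it by its sides. It rises backward at 35 degrees from the blade's back wall to its end 135 mm behind the blade's middle, 87 mm up.
- scoop_lip (a point): Middle of the scoop's sharp front edge, at its underside, 128 mm ahead of and 50 mm below the grip point.
- scoop: Aluminium hand scoop, about 130 g, standing on the bench. Origin at the middle of the blade's underside, x towards its lip, z up. Flat blade 90 mm long (x from -45 to +45 mm), 74 mm wide, 70 mm between its cheeks, 2 mm thick, thinned to an edge at the front; back wall 32 mm tall; cheeks 32 mm tall at the back, sloping down to nothing 9 mm behind the edge. Nuts slide out once it is tipped about 40 degrees nose down.
- carton_c (a point): Centre of a small cardboard carton 110 x 85 x 70 mm on the bench. Leave it.
- tape_roll_c (a point): Centre of a roll of packing tape, 100 mm across, 48 mm tall, flat on the bench. Leave it.
- nut0_c (a point): Centre of brass dome nut 1 of 6: a hexagon 22 mm across flats with a round dome, 25 mm tall, 30 g, in the blue bin. Some lie on a side, some stand on their base; the axes turn with them.
- nut1_c (a point): Centre of brass dome nut 2 of 6: a hexagon 22 mm across flats with a round dome, 25 mm tall, 30 g, in the blue bin.
- nut2_c (a point): Centre of brass dome nut 3 of 6: a hexagon 22 mm across flats with a round dome, 25 mm tall, 30 g, in the blue bin.
- nut3_c (a point): Centre of brass dome nut 4 of 6: a hexagon 22 mm across flats with a round dome, 25 mm tall, 30 g, in the blue bin.
- nut4_c (a point): Centre of brass dome nut 5 of 6: a hexagon 22 mm across flats with a round dome, 25 mm tall, 30 g, in the blue bin.
- nut5_c (a point): Centre of brass dome nut 6 of 6: a hexagon 22 mm across flats with a round dome, 25 mm tall, 30 g, in the blue bin.
Things that resemble listed ones, but are neither listed nor needed, are in the scene too. Several things look just like the scoop: the one meant starts farthest from the robot's base. Leave any red look-alike of the kit_box alone.

How it is judged:
By the outcome, as a careful person would: the job done as asked, in the order asked, and still so for the second after the job is handed in, with the robot touching nothing.
It also fails if it takes over 69 s, if anything falls off the work surface, if the arm or the gripper's body presses on something with over 40 N, if the wrist force passes 120 N, or if a joint passes its speed limit or range.

## Working session

There is one attempt and no reset: what is moved stays moved. The work goes in short steps, Python scripts to look and compute and a tool call to move; the robot and the scene stay as the last step left them, time stands still between calls to the robot, and variables do not carry over. Pictures are saved under pics/ and viewed, and the job is handed in when it is done.

Besides the shell and the picture viewer there is one more tool, called after ">>>" as name(argument=value, ...) on one line, values as JSON. play_rows: Moves the arm, as the interface text tells. Its arguments: {"type":"object","properties":{"motion":{"type":"array","items":{"type":"array"}}},"required":["motion"]}

```bash
ls; mkdir -p pics; cat > h.py <<'E'
import numpy as np, cv2
from plant import state, cams, workorder, nets
def save(name,fn,crop=None,scale=1):
    p,d=cams.grab_frame(name)
    np.savez('last_%s.npz'%name,p=p,d=d)
    q=p if crop is None else p[crop[1]:crop[3],crop[0]:crop[2]]
    if scale!=1:q=cv2.resize(q,None,fx=scale,fy=scale,interpolation=cv2.INTER_CUBIC)
    cv2.imwrite('pics/'+fn,q[:,:,::-1])
    return p,d
def cloud(name,d,ci=None):
    ci=ci or cams.camera_info(name);K=np.array(ci['K']);k1=ci['k1']
    v,u=np.mgrid[:384,:512].astype(float)
    pts=cv2.undistortPoints(np.stack([u.ravel(),v.ravel()],1)[:,None],K,np.array([k1,0,0,0,0.]))[:,0]
    P=np.c_[pts,np.ones(len(pts))]*d.reshape(-1,1)
    R=cv2.Rodrigues(np.array(ci['rvec'],float))[0];t=np.array(ci['tvec'],float).ravel()
    return ((P-t)@R).reshape(384,512,3)
def proj(name,X,ci=None):
    ci=ci or cams.camera_info(name)
    return cv2.projectPoints(np.array(X,float).reshape(-1,1,3),np.array(ci['rvec'],float),np.array(ci['tvec'],float),np.array(ci['K']),np.array([ci['k1'],0,0,0,0.]))[0][:,0]
E
python3 - <<'E'
from h import *
print(state())
for n in ['side','top','wrist']:
    save(n,n+'0.png'); ci=cams.camera_info(n); 
    R=cv2.Rodrigues(np.array(ci['rvec'],float))[0];print(n,-R.T@np.array(ci['tvec'],float).ravel(),R[2],ci['k1'],np.array(ci['K'])[0,0])
for t in ['kit_box_c','grey_box_c','shelf','shelf_rail','scale_top','bin_floor','scoop_grip','scoop_lip','scoop','carton_c','tape_roll_c','nut0_c']:
    for n in ['top','side']:
        for r in nets.landmark_of(n,t): print(t,n,np.round(r['at'],3),round(r['score'],2))
print(state()['time'])
E
```

```text
pics
{'time': 0.0, 'joint_pos': array([-1.35498734e+00,  5.33178634e-02,  1.61431917e+00, -1.30506725e-05,
        1.47597511e+00, -1.18972980e-01]), 'joint_vel': array([-0.00058728, -0.00015526, -0.00031698,  0.00089523,  0.00054403,
        0.00123273]), 'joint_efforts': array([-2.37166212e-03, -3.93680906e+01, -3.70175457e+01, -3.59102041e-04,
        7.04679958e-03,  7.29043109e-06]), 'tool_pos': array([ 0.20521935, -0.58963412,  0.2068722 ]), 'tool_rot': array([ 0.57578475,  0.4101821 ,  0.57684836, -0.40922921]), 'contact_force': array([-0.58055743,  0.20969992, -0.13141562]), 'ft_torque': array([ 0.00784913, -0.028412  , -0.0187023 ]), 'gripper_width': 1.0018350835448484}
side [ 0.39204084 -0.88620829  0.74294167] [ 0.06932328  0.81835644 -0.5705147 ] -0.10293926146460702 368.28737974709566
top [0.2774658  0.01039899 1.24028588] [ 0.1610967   0.01791246 -0.98677606] -0.007297699163883557 417.70400032616567
wrist [ 0.267894   -0.56749197  0.37311954] [-0.24799085 -0.08465042 -0.96505691] -0.02895549833987071 317.194834197421
kit_box_c top [0.753 0.332 0.03 ] 0.8
kit_box_c top [
[... 1039 characters left out ...]
scoop_lip top [ 0.489 -0.147  0.006] 0.8
scoop_lip top [ 0.588 -0.321  0.015] 0.65
scoop_lip side [ 0.493 -0.145 -0.002] 0.84
scoop_lip side [ 0.129 -0.336 -0.001] 0.59
scoop top [ 0.157 -0.305 -0.002] 0.69
scoop top [ 0.466 -0.018  0.046] 0.3
scoop side [ 0.164 -0.303  0.001] 0.76
scoop side [ 0.485 -0.099  0.002] 0.7
carton_c top [ 0.775 -0.198  0.036] 0.68
carton_c top [0.554 0.308 0.154] 0.17
carton_c side [0.35  0.229 0.027] 0.44
carton_c side [ 0.482 -0.097  0.001] 0.35
tape_roll_c top [ 0.522 -0.309  0.001] 0.24
tape_roll_c side [0.351 0.227 0.028] 0.78
tape_roll_c side [ 0.559 -0.298  0.011] 0.58
tape_roll_c side [ 0.484 -0.1    0.   ] 0.23
nut0_c top [ 0.513 -0.33   0.012] 0.53
1.35
```

View pics/top0.png

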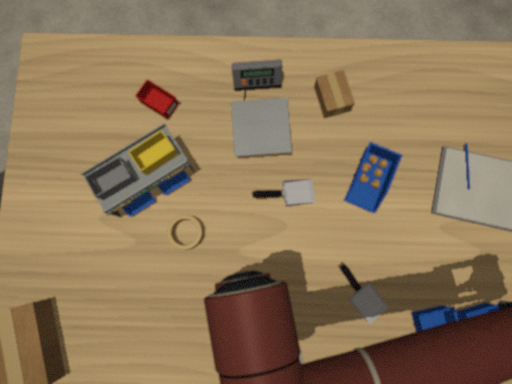

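View pics/side0.png

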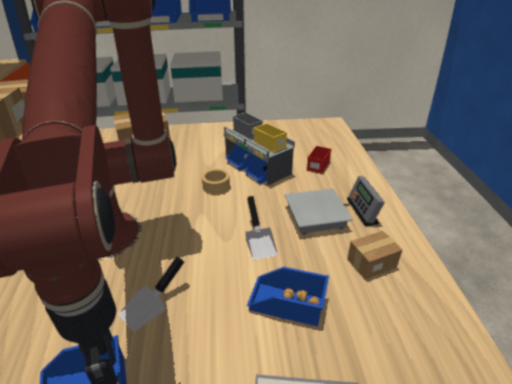

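View pics/wrist0.png

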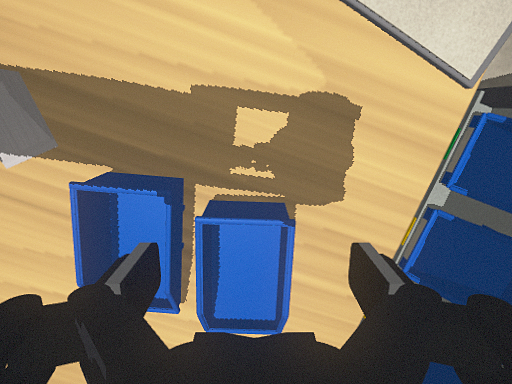

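```bash
cat > m.py <<'E'
from h import *
def rect(P):
    (c,s,a)=cv2.minAreaRect(P[:,:2].astype(np.float32)); return np.round(c,4),np.round(s,4),round(a,1)
for n in ['top','side']:
    z=np.load('last_%s.npz'%n);p=z['p'];X=cloud(n,z['d']);hsv=cv2.cvtColor(p,cv2.COLOR_RGB2HSV)
    H,S,V=[hsv[...,i].astype(int) for i in range(3)];x,y,zz=X[...,0],X[...,1],X[...,2]
    m=(abs(H-26)<8)&(S>170)&(np.hypot(x-.553,y-.305)<.1)&(zz>.165)
    print(n,'yellow rim',m.sum(),np.median(zz[m]),rect(X[m]))
    m=(abs(x-.522)<.16)&(abs(y+.309)<.14)&(H>100)&(H<125)&(S>150)
    for lo,hi in [(.02,.1),(.068,.09)]:
        mm=m&(zz>lo)&(zz<hi);print(n,'bin',lo,mm.sum(),rect(X[mm]))
    m=(np.hypot(x-.48,y+.07)<.14)&(zz>.006)&(zz<.12)
    print(n,'scoop',m.sum(),rect(X[m]))
    m=(np.hypot(x-.48,y+.07)<.14)&(V<60)&(zz>.025)
    print(n,'handle',m.sum(),rect(X[m]),zz[m].max())
    m=(np.hypot(x-.669,y-.016)<.14)&(zz>.042)&(zz<.054)
    print(n,'scale',m.sum(),rect(X[m]),np.median(zz[m]))
    m=(np.hypot(x-.52,y-.35)<.2)&(zz>.115)&(zz<.125); print(n,'board',m.sum(),rect(X[m]))
    m=(np.hypot(x-.535,y+.33)<.13)&(H<30)&(S>60)&(zz>.008)&(zz<.04)&(np.hypot(x-.53,y+.31)<.1)
    nl,lab,st,ce=cv2.connectedComponentsWithStats(m.astype(np.uint8))
    for i in range(1,nl):
        if st[i,4]>12: print(n,'nut',st[i,4],ce[i].round(0),np.median(X[lab==i],0).round(3))
E
python3 m.py; python3 - <<'E'
import cv2
a=cv2.imread('pics/top0.png');cv2.imwrite('pics/crop1.png',cv2.resize(a[110:230,230:430],None,fx=4,fy=4,interpolation=2))
a=cv2.imread('pics/top0.png');cv2.imwrite('pics/crop2.png',cv2.resize(a[70:230,70:220],None,fx=4,fy=3.7,interpolation=2))
E
```

```text
top yellow rim 205 0.1749797416423034 (array([0.5525, 0.3028]), array([0.0642, 0.1007]), 35.7)
top bin 0.02 628 (array([ 0.521 , -0.3066]), array([0.0976, 0.1711]), 67.4)
top bin 0.068 235 (array([ 0.5448, -0.3167]), array([0.0976, 0.1199]), 67.7)
top scoop 735 (array([ 0.4925, -0.0727]), array([0.2564, 0.2531]), 11.5)
top handle 163 (array([ 0.462 , -0.0056]), array([0.0174, 0.079 ]), 8.9) 0.09703845012322493
top scale 3096 (array([0.6674, 0.0184]), array([0.1713, 0.17  ]), 5.7) 0.04840166968357719
top board 2351 (array([0.5116, 0.3562]), array([0.1323, 0.2628]), 34.1)
top nut 46 [373. 159.] [ 0.582 -0.32   0.024]
top nut 41 [383. 163.] [ 0.57  -0.347  0.025]
top nut 45 [366. 167.] [ 0.557 -0.298  0.024]
top nut 38 [378. 172.] [ 0.542 -0.332  0.025]
top nut 48 [364. 178.] [ 0.523 -0.291  0.023]
top nut 45 [375. 184.] [ 0.507 -0.325  0.024]
side yellow rim 211 0.17351298562041753 (array([0.5502, 0.3004]), array([0.0689, 0.1083]), 35.7)
side bin 0.02 1966 (array([ 0.5197, -0.3135]), array([0.0996, 0.1741]), 68.6)
side bin 0.068 383 (array([ 0.5444, -0.3229]), array([0.0996, 0.1215]), 68.4)
side scoop 745 (array([ 0.5268, -0.0817]), array([0.2148, 0.1855]), 89.1)
side handle 145 (array([ 0.4627, -0.0144]), array([0.0163, 0.0741]), 8.2) 0.09657332199587045
side scale 1817 (array([0.6671, 0.014 ]), array([0.1719, 0.1721]), 6.3) 0.048258840373743485
side board 446 (array([0.5086, 0.3531]), array([0.1326, 0.269 ]), 35.0)
side nut 72 [288. 293.] [ 0.526 -0.297  0.023]
side nut 75 [302. 294.] [ 0.557 -0.305  0.023]
side nut 46 [314. 300.] [ 0.583 -0.327  0.026]
```

View pics/crop1.png

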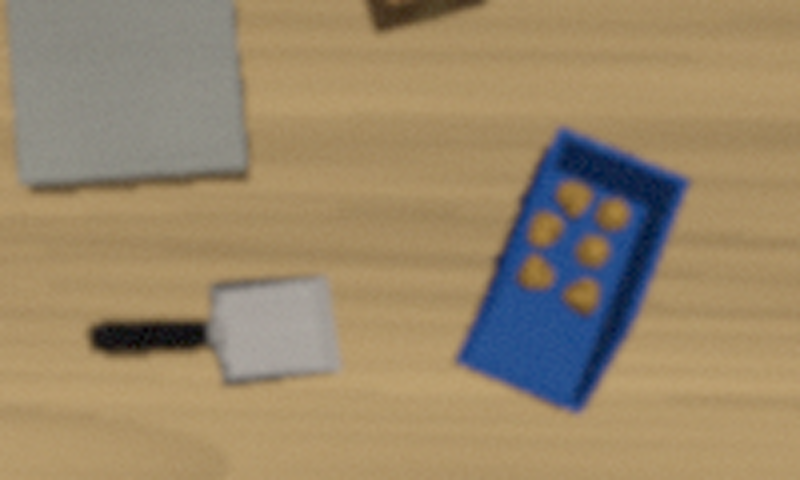

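View pics/crop2.png

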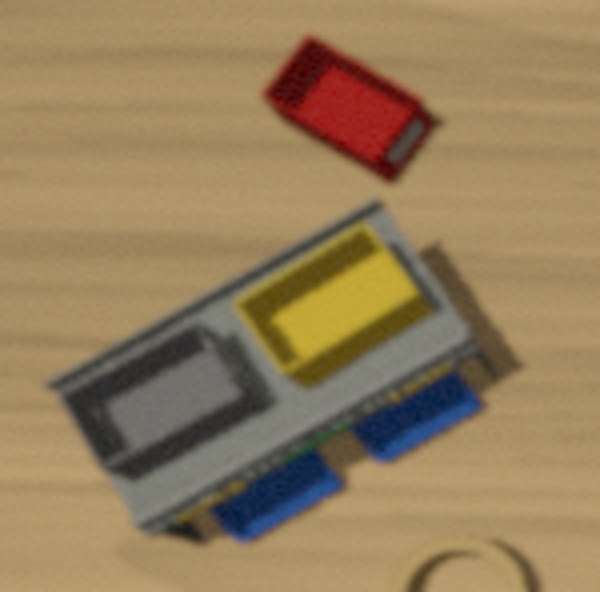

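```bash
cat >> h.py <<'E'
from scipy.spatial.transform import Rotation as Ro
def tool():
    s=state();w,x,y,z=s['tool_rot'];R=Ro.from_quat([x,y,z,w]).as_matrix()
    return s,R
def st():
    s,R=tool();print('t',round(s['time'],2),'pos',np.round(s['tool_pos'],4),'x',np.round(R[:,0],3),'jawyaw',round(np.degrees(np.arctan2(R[1,2],R[0,2])),2),'q',np.round(s['joint_pos'],2),'F',np.round(s['contact_force'],1),'T',np.round(s['ft_torque'],2),'w',round(s['gripper_width'],3))
E
python3 -c "
from h import *
st()"
```

```text
t 1.35 pos [ 0.2053 -0.5903  0.2081] x [ 0.  0. -1.] jawyaw -70.82 q [-1.36  0.05  1.61  0.    1.48 -0.12] F [-0.2  0.  -1.1] T [-0.01 -0.03  0.01] w 0.999
```

>>> play_rows(motion=[[-1, [0.347, 0.893, 0.06], 1.855], [-1, [0.347, 0.893, 0.06], 1.855], [-1, [0.347, 0.893, 0.06], 1.855], [-1, [0.347, 0.893, 0.06], 1.855], [-1, [0.347, 0.893, 0.06], 1.855]])

```text
time: 1.85
tool_pos: [0.2961, -0.3559, 0.2239]
tool_rot: [0.687, 0.168, 0.687, -0.168]
contact_force: [1.3, -0.0, 0.1]
gripper_width: 0.999
```

>>> play_rows(motion=[[-1, [0.256, 0.66, 0.045], 1.105], [-1, [0.256, 0.66, 0.045], 1.105], [-1, [0.256, 0.66, 0.045], 1.105], [-1, [0.256, 0.66, 0.045], 1.105], [-1, [0.256, 0.66, 0.045], 1.105]])

```text
time: 2.35
tool_pos: [0.3863, -0.1232, 0.2401]
tool_rot: [0.701, -0.095, 0.7, 0.095]
contact_force: [1.1, -1.0, -0.6]
gripper_width: 1.001
```

>>> play_rows(motion=[[-1, [0.166, 0.427, 0.03], 0.356], [-1, [0.166, 0.427, 0.03], 0.356], [-1, [0.166, 0.427, 0.03], 0.356], [-1, [0.166, 0.427, 0.03], 0.356], [-1, [0.166, 0.427, 0.03], 0.356]])

```text
time: 2.85
tool_pos: [0.4767, 0.1097, 0.2564]
tool_rot: [0.674, -0.216, 0.673, 0.216]
contact_force: [0.4, -0.9, 0.4]
gripper_width: 0.997
```

```bash
python3 -c "
from h import *
st()"
```

```text
t 2.85 pos [0.4767 0.1097 0.2564] x [ 0.001 -0.    -1.   ] jawyaw 35.56 q [ 0.07 -0.31  1.86 -0.    1.59 -0.55] F [ 0.4 -0.9  0.4] T [-0.01  0.01  0.07] w 0.997
```

>>> play_rows(motion=[[-1, [0.075, 0.193, 0.0], 0], [-1, [0.075, 0.193, 0.0], 0], [-1, [0.075, 0.193, 0.0], 0], [-1, [0.075, 0.193, 0.0], 0], [-1, [0.075, 0.193, 0.0], 0]])

```text
time: 3.35
tool_pos: [0.5517, 0.3046, 0.2545]
tool_rot: [0.672, -0.217, 0.673, 0.218]
contact_force: [-0.8, 0.1, -0.0]
gripper_width: 0.999
```

```bash
python3 - <<'E'
from h import *
st()
ci=cams.camera_info('wrist')
p,d=save('wrist','w1.png')
X=cloud('wrist',d,ci);hsv=cv2.cvtColor(p,cv2.COLOR_RGB2HSV)
H,S,V=[hsv[...,i].astype(int) for i in range(3)]
m=(abs(H-26)<8)&(S>150)&(X[...,2]>.172)&(X[...,2]<.19)
print(m.sum(),np.median(X[m][:,2]),cv2.minAreaRect(X[m][:,:2].astype(np.float32)))
for r in nets.landmark_of('wrist','kit_box_c'): print(r)
E
```

```text
t 3.35 pos [0.5517 0.3046 0.2545] x [-0.002  0.001 -1.   ] jawyaw 35.77 q [ 0.39  0.04  1.55  0.    1.55 -0.24] F [-0.8  0.1 -0. ] T [-0.01 -0.01  0.01] w 0.999
1988 0.17972797873461993 ((0.5533876419067383, 0.30422115325927734), (0.06393533200025558, 0.10539382696151733), 35.800933837890625)
{'at': [0.7522, 0.335, 0.0272], 'score': 0.89}
{'at': [0.5566, 0.3048, 0.1427], 'score': 0.83}
{'at': [0.7543, 0.334, 0.0005], 'score': 0.77}
{'at': [0.5563, 0.3059, 0.1191], 'score': 0.75}
```

View pics/w1.png

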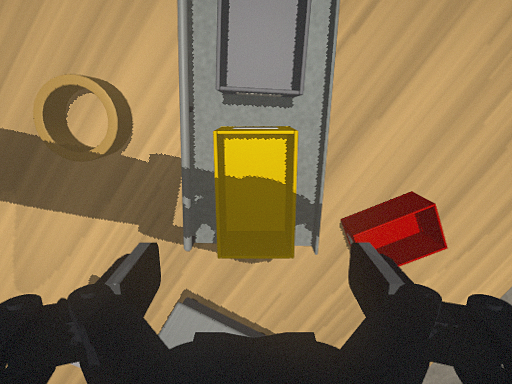

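>>> play_rows(motion=[[-1, [0.002, 0.0, -0.05], 0], [-1, [0.002, 0.0, -0.1], 0], [-1, [0.002, 0.0, -0.11], 0], [1, [0.002, 0.0, -0.11], 0], [1, [0.002, 0.0, -0.11], 0]])

```text
time: 3.95
tool_pos: [0.5548, 0.3002, 0.1492]
tool_rot: [0.675, -0.215, 0.672, 0.215]
contact_force: [-0.1, 0.5, 0.2]
gripper_width: 0.711
```

>>> play_rows(motion=[[1, [0.0, 0.0, 0.0], 0], [1, [0.0, 0.0, 0.0], 0], [1, [0.0, 0.0, 0.02], 0]])

```text
time: 4.25
tool_pos: [0.5522, 0.2998, 0.1645]
tool_rot: [0.672, -0.216, 0.675, 0.216]
contact_force: [-0.5, 0.3, -1.5]
gripper_width: 0.711
```

```bash
python3 - <<'E'
from h import *
st()
save('wrist','w2.png')
E
```

```text
t 4.25 pos [0.5522 0.2998 0.1645] x [-0.003 -0.001 -1.   ] jawyaw 35.52 q [ 0.38  0.09  1.64 -0.    1.41 -0.24] F [-0.5  0.3 -1.5] T [ 0.01 -0.02 -0.02] w 0.711
```

View pics/w2.png

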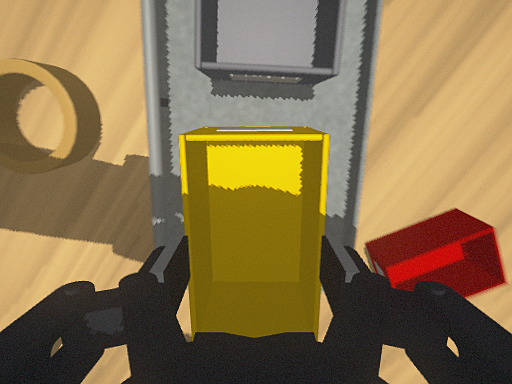

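>>> play_rows(motion=[[1, [0.0, 0.0, 0.05], 0], [1, [0.0, 0.0, 0.1], 0], [1, [-0.04, -0.03, 0.1], 0], [1, [-0.08, -0.06, 0.1], -0.1], [1, [-0.11, -0.09, 0.1], -0.2]])

```text
time: 4.8
tool_pos: [0.4423, 0.21, 0.2674]
tool_rot: [0.693, -0.146, 0.691, 0.146]
contact_force: [1.1, -0.4, -0.1]
gripper_width: 0.712
```

```bash
python3 - <<'E'
from h import *
st()
E
```

```text
t 4.8 pos [0.4423 0.21   0.2674] x [ 0.003  0.001 -1.   ] jawyaw 23.9 q [ 0.29 -0.31  1.84 -0.    1.6  -0.13] F [ 1.1 -0.4 -0.1] T [-0.07 -0.02  0.04] w 0.712
```

>>> play_rows(motion=[[1, [0.226, -0.197, 0.0], -0.316], [1, [0.226, -0.197, 0.0], -0.316], [1, [0.226, -0.197, 0.0], -0.316], [1, [0.226, -0.197, 0.0], -0.316], [1, [0.226, -0.197, 0.0], -0.316]])

```text
time: 5.3
tool_pos: [0.6335, 0.0446, 0.2672]
tool_rot: [0.707, -0.037, 0.705, 0.037]
contact_force: [0.3, 0.3, -0.4]
gripper_width: 0.714
```

>>> play_rows(motion=[[1, [0.037, -0.032, -0.0], 0], [1, [0.037, -0.032, -0.05], 0], [1, [0.037, -0.032, -0.1], 0], [1, [0.037, -0.032, -0.14], 0], [1, [0.037, -0.032, -0.14], 0]])

```text
time: 5.8
tool_pos: [0.664, 0.0144, 0.118]
tool_rot: [0.701, -0.036, 0.711, 0.037]
contact_force: [-1.6, 0.8, -2.5]
gripper_width: 0.716
```

```bash
python3 - <<'E'
from h import *
st()
save('wrist','w3.png');p,d=save('side','s3.png');ci=None
X=cloud('side',d);hsv=cv2.cvtColor(p,cv2.COLOR_RGB2HSV);H,S=hsv[...,0].astype(int),hsv[...,1]
m=(abs(H-26)<8)&(S>170)&(np.hypot(X[...,0]-.668,X[...,1]-.016)<.1)
print(m.sum(),X[m][:,2].min(),X[m][:,2].max())
E
```

```text
t 5.8 pos [0.664  0.0144 0.118 ] x [-0.013  0.001 -1.   ] jawyaw 5.95 q [-0.09  0.22  1.58 -0.    1.35 -0.19] F [-1.6  0.8 -2.5] T [-0.02  0.04  0.02] w 0.716
595 0.09549019147287703 0.15701319830209348
```

View pics/s3.png

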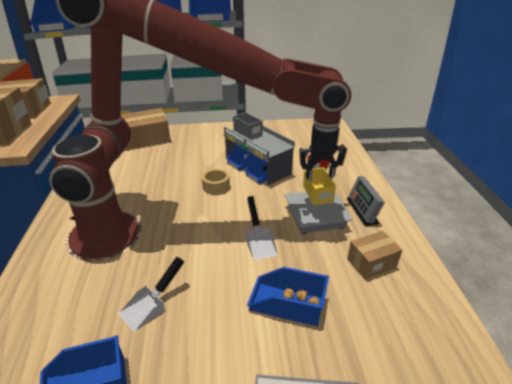

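>>> play_rows(motion=[[1, [0.003, 0.0, -0.03], 0], [1, [0.003, 0.0, -0.03], 0], [1, [0.003, 0.0, -0.03], 0]])

```text
time: 6.2
tool_pos: [0.6732, 0.0142, 0.0989]
tool_rot: [0.707, -0.037, 0.705, 0.037]
contact_force: [-0.4, -0.1, -1.0]
gripper_width: 0.715
```

```bash
python3 - <<'E'
from h import *
st()
E
```

```text
t 6.2 pos [0.6732 0.0142 0.0989] x [ 0.003 -0.    -1.   ] jawyaw 5.97 q [-0.09  0.25  1.59  0.    1.31 -0.19] F [-0.4 -0.1 -1. ] T [0.04 0.02 0.  ] w 0.715
```

>>> play_rows(motion=[[1, [-0.004, 0.0, -0.012], 0], [1, [-0.004, 0.0, -0.02], 0], [1, [-0.004, 0.0, -0.024], 0], [1, [-0.004, 0.0, -0.026], 0], [1, [-0.004, 0.0, -0.026], 0]])

```text
time: 6.7
tool_pos: [0.6695, 0.0141, 0.0757]
tool_rot: [0.707, -0.037, 0.705, 0.037]
contact_force: [-9.6, 0.2, 18.8]
gripper_width: 0.712
```

```bash
python3 - <<'E'
from h import *
st()
E
```

```text
t 6.7 pos [0.6695 0.0141 0.0757] x [ 0.003 -0.    -1.   ] jawyaw 5.97 q [-0.09  0.26  1.61 -0.    1.27 -0.19] F [-9.6  0.2 18.8] T [0.1  1.39 0.01] w 0.712
```

>>> play_rows(motion=[[-0.9, [0.0, 0.0, 0.002], 0], [-1, [0.0, 0.0, 0.002], 0], [-1, [0.0, 0.0, 0.03], 0], [-1, [0.0, 0.0, 0.08], 0], [-1, [0.0, 0.0, 0.12], 0]])

```text
time: 7.2
tool_pos: [0.6674, 0.0141, 0.1907]
tool_rot: [0.706, -0.037, 0.707, 0.037]
contact_force: [2.0, 1.3, 0.9]
gripper_width: 0.999
```

```bash
python3 - <<'E'
from h import *
st()
ci=cams.camera_info('wrist')
p,d=save('wrist','w4.png')
X=cloud('wrist',d,ci);hsv=cv2.cvtColor(p,cv2.COLOR_RGB2HSV)
H,S,V=[hsv[...,i].astype(int) for i in range(3)]
m=(abs(H-26)<8)&(S>150)&(X[...,2]>.1)&(X[...,2]<.117)
print(m.sum(),np.median(X[m][:,2]),cv2.minAreaRect(X[m][:,:2].astype(np.float32)))
E
```

```text
t 7.2 pos [0.6674 0.0141 0.1907] x [-0.001  0.    -1.   ] jawyaw 5.95 q [-0.09  0.16  1.52  0.    1.46 -0.19] F [2.  1.3 0.9] T [ 0.04 -0.01  0.  ] w 0.999
1905 0.10770067483491956 ((0.6685290932655334, 0.018176186829805374), (0.0642869845032692, 0.10474856942892075), 6.165083408355713)
```

View pics/w4.png

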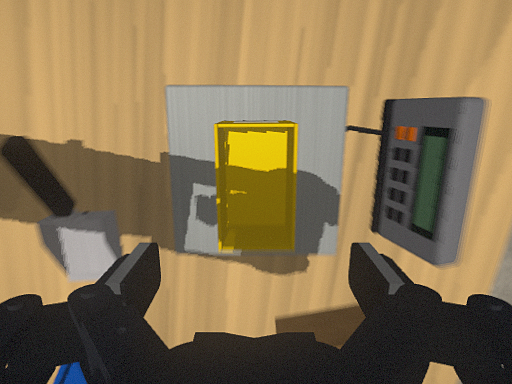

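>>> play_rows(motion=[[-1, [-0.05, 0.0, 0.02], 0.05], [-1, [-0.1, 0.0, 0.02], 0.05], [-1, [-0.15, 0.0, 0.02], 0.05], [-1, [-0.2, -0.014, 0.0], 0.05], [-1, [-0.2, -0.014, 0.0], 0.05]])

```text
time: 7.75
tool_pos: [0.4617, 0.0004, 0.1847]
tool_rot: [0.702, -0.054, 0.708, 0.055]
contact_force: [0.9, -0.6, -0.4]
gripper_width: 0.998
```

```bash
python3 - <<'E'
from h import *
st()
ci=cams.camera_info('wrist')
p,d=save('wrist','w5.png')
X=cloud('wrist',d,ci)
for n in ['wrist','top','side']:
  if n!='wrist': save(n,n+'5.png')
  for t in ['scoop_grip','scoop_lip','scoop']:
    for r in nets.landmark_of(n,t): print(n,t,np.round(r['at'],3),round(r['score'],2))
hsv=cv2.cvtColor(p,cv2.COLOR_RGB2HSV);V=hsv[...,2]
x,y,z=X[...,0],X[...,1],X[...,2]
m=(np.hypot(x-.47,y+.02)<.09)&(z>.02)&(z<.1)&(V<70)
nl,lab,stt,ce=cv2.connectedComponentsWithStats(m.astype(np.uint8))
i=1+np.argmax(stt[1:,4]);P=X[lab==i];print(stt[i],cv2.minAreaRect(P[:,:2].astype(np.float32)),P[:,2].min(),P[:,2].max())
for zz in np.arange(.03,.1,.01):
    Q=P[abs(P[:,2]-zz)<.003]
    if len(Q)>5: print(round(zz,3),len(Q),Q.mean(0).round(4),np.ptp(Q,0).round(3))
E
```

```text
t 7.75 pos [4.617e-01 4.000e-04 1.847e-01] x [-0.008  0.001 -1.   ] jawyaw 8.79 q [-0.16 -0.33  2.   -0.    1.48 -0.31] F [ 0.9 -0.6 -0.4] T [ 0.01 -0.01 -0.04] w 0.998
wrist scoop_grip [ 0.466 -0.016  0.05 ] 0.59
wrist scoop_lip [ 0.486 -0.147  0.   ] 0.76
wrist scoop [ 0.481 -0.101 -0.   ] 0.68
wrist scoop [0.67  0.019 0.048] 0.66
top scoop_grip [ 0.226 -0.253  0.046] 0.95
top scoop_grip [ 0.465 -0.021  0.045] 0.73
top scoop_grip [ 0.527 -0.293  0.011] 0.48
top scoop_lip [ 0.487 -0.145  0.002] 0.94
top scoop_lip [ 0.129 -0.335 -0.003] 0.82
top scoop_lip [ 0.467 -0.018  0.046] 0.51
top scoop [ 0.481 -0.103  0.002] 0.82
top scoop [ 0.16  -0.306 -0.004] 0.69
side scoop_grip [ 0.224 -0.252  0.052] 0.66
side scoop_grip [ 0.47  -0.022  0.05 ] 0.56
side scoop_lip [ 0.129 -0.337 -0.001] 0.87
side scoop_lip [ 0.493 -0.143  0.   ] 0.84
side scoop_lip [0.67  0.022 0.077] 0.28
side scoop [ 0.486 -0.1    0.001] 0.88
side scoop [ 0.164 -0.303  0.001] 0.77
[ 246  145   24   81 1707] ((0.46507343649864197, -0.007865987718105316), (0.021160271018743515, 0.09204728901386261), 10.515854835510254) 0.020011950853601346 0.09561960508310766
0.04 15 [ 0.4726 -0.0468  0.0419] [0.019 0.009 0.003]
0.05 111 [ 0.4699 -0.0378  0.05  ] [0.019 0.016 0.006]
0.06 134 [ 0.4674 -0.0235  0.0601] [0.02  0.013 0.006]
0.07 153 [ 0.4652 -0.0097  0.07  ] [0.02  0.015 0.006]
0.08 226 [0.4619 0.0112 0.0803] [0.023 0.04  0.006]
0.09 354 [0.4599 0.0237 0.09  ] [0.02  0.022 0.006]
```

View pics/w5.png

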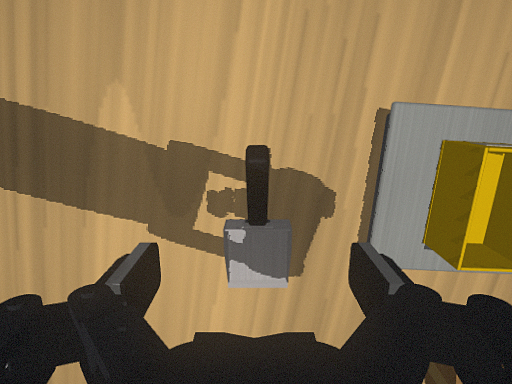

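>>> play_rows(motion=[[-1, [-0.003, 0.001, -0.05], 0.008], [-1, [-0.003, 0.001, -0.1], 0.008], [-1, [-0.003, 0.001, -0.13], 0.008], [-1, [-0.003, 0.001, -0.13], 0.008]])

```text
time: 8.75
tool_pos: [0.4604, 0.0019, 0.0546]
tool_rot: [0.701, -0.056, 0.709, 0.058]
contact_force: [-1.0, -0.6, -0.1]
gripper_width: 1.005
```

```bash
python3 - <<'E'
from h import *
st();save('wrist','w6.png')
E
```

```text
t 8.75 pos [0.4604 0.0019 0.0546] x [-0.011  0.002 -1.   ] jawyaw 9.28 q [-0.16 -0.19  2.12  0.    1.23 -0.32] F [-1.  -0.6 -0.1] T [-0.    0.01  0.03] w 1.005
```

View pics/w6.png

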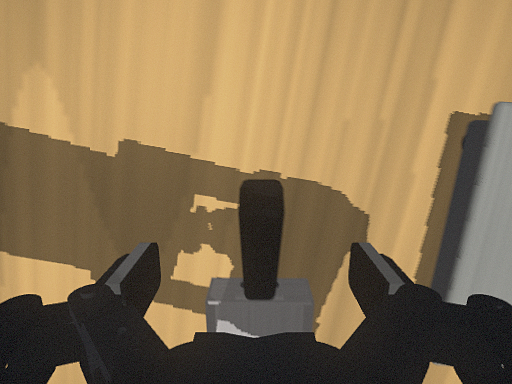

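>>> play_rows(motion=[[1, [0.002, 0.0, -0.009], 0], [1, [0.002, 0.0, -0.009], 0], [1, [0.002, 0.0, -0.009], 0], [1, [0.002, 0.0, -0.009], 0], [1, [0.002, 0.0, -0.009], 0]])

```text
time: 9.3
tool_pos: [0.4674, 0.0013, 0.0519]
tool_rot: [0.705, -0.057, 0.704, 0.057]
contact_force: [0.2, 0.4, 1.5]
gripper_width: 0.196
```

>>> play_rows(motion=[[1, [0.0, 0.0, 0], 0], [1, [0.0, 0.0, 0], 0], [1, [0.0, 0.0, 0.0], 0]])

```text
time: 9.6
tool_pos: [0.4674, 0.0016, 0.0517]
tool_rot: [0.705, -0.057, 0.704, 0.057]
contact_force: [0.2, 3.5, 5.6]
gripper_width: 0.196
```

```bash
python3 - <<'E'
from h import *
st();save('wrist','w7.png')
E
```

```text
t 9.6 pos [0.4674 0.0016 0.0517] x [ 0.001  0.001 -1.   ] jawyaw 9.27 q [-0.16 -0.18  2.11  0.    1.21 -0.32] F [0.2 3.5 5.6] T [ 0.66  0.11 -0.04] w 0.196
```

View pics/w7.png

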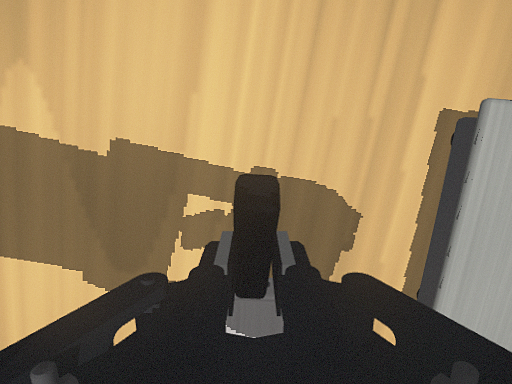

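>>> play_rows(motion=[[1, [0.0, 0.0, 0.04], 0], [1, [0.0, 0.0, 0.08], 0], [1, [0.0, 0.0, 0.08], 0]])

```text
time: 9.95
tool_pos: [0.4706, 0.0001, 0.1367]
tool_rot: [0.708, -0.059, 0.701, 0.056]
contact_force: [0.4, 0.5, -0.8]
gripper_width: 0.2
```

```bash
cat >> h.py <<'E'
def viewside(fn,P,half=90,scale=4):
    p,d=save('side','tmp.png');uv=proj('side',P)[0];u,v=int(uv[0]),int(uv[1])
    q=p[max(0,v-half):v+half,max(0,u-half):u+half];cv2.imwrite('pics/'+fn,cv2.resize(q,None,fx=scale*.8,fy=scale*.8,interpolation=2)[:,:,::-1])
E
python3 - <<'E'
from h import *
st();viewside('s8.png',[.48,-.06,.1],70)
for r in nets.landmark_of('side','scoop_lip')+nets.landmark_of('side','scoop_grip')+nets.landmark_of('side','scoop'): print(r)
E
```

```text
t 9.95 pos [4.706e-01 1.000e-04 1.367e-01] x [ 0.011 -0.003 -1.   ] jawyaw 9.3 q [-0.16 -0.29  2.04 -0.    1.37 -0.32] F [ 0.4  0.5 -0.8] T [ 0.08 -0.04 -0.01] w 0.2
{'at': [0.1277, -0.3397, -0.0029], 'score': 0.71}
{'at': [0.4923, -0.1431, 0.08], 'score': 0.63}
{'at': [0.5837, -0.3244, 0.0139], 'score': 0.29}
{'at': [0.4774, -0.0171, 0.1346], 'score': 0.73}
{'at': [0.2266, -0.2555, 0.0514], 'score': 0.63}
{'at': [0.6669, 0.0147, 0.0471], 'score': 0.38}
{'at': [0.4881, -0.0984, 0.087], 'score': 0.91}
{'at': [0.1644, -0.3002, 0.0005], 'score': 0.79}
{'at': [0.4764, -0.0187, 0.1338], 'score': 0.58}
{'at': [0.4681, 0.3267, 0.1239], 'score': 0.26}
```

View pics/s8.png

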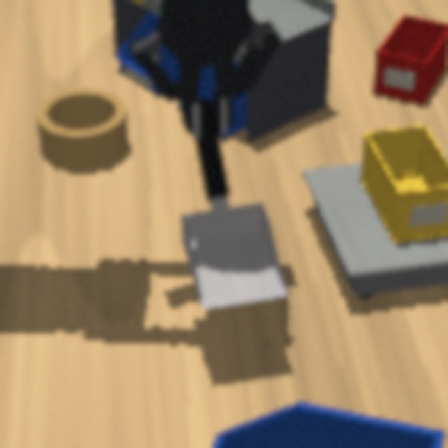

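>>> play_rows(motion=[[0.7, [0.0, 0.0, 0.0], 0], [0.66, [0.0, 0.0, 0.0], 0]])

```text
time: 10.35
tool_pos: [0.4657, 0.0012, 0.1292]
tool_rot: [0.704, -0.057, 0.706, 0.057]
contact_force: [0.3, -0.3, -0.6]
gripper_width: 0.2
```

```bash
cat > lip.py <<'E'
from h import *
st();p,d=save('side','tmp.png')
for t in ['scoop_lip','scoop']:
  for r in nets.landmark_of('side',t):
    if np.hypot(r['at'][0]-.16,r['at'][1]+.32)>.1: print(t,np.round(r['at'],3),round(r['score'],2))
E
python3 lip.py
```

```text
t 10.35 pos [0.4657 0.0012 0.1292] x [-0.003  0.    -1.   ] jawyaw 9.28 q [-0.16 -0.28  2.05 -0.    1.37 -0.32] F [ 0.3 -0.3 -0.6] T [0.07 0.02 0.05] w 0.2
scoop_lip [ 0.485 -0.142  0.073] 0.73
scoop [ 0.483 -0.096  0.075] 0.88
```

>>> play_rows(motion=[[0.63, [0.0, 0.0, 0.0], 0], [0.62, [0.0, 0.0, 0.0], 0]])

```text
time: 10.7
tool_pos: [0.4668, 0.0012, 0.1309]
tool_rot: [0.705, -0.057, 0.705, 0.057]
contact_force: [0.2, 0.2, 0.1]
gripper_width: 0.2
```

```bash
python3 lip.py
```

```text
t 10.7 pos [0.4668 0.0012 0.1309] x [-0.  0. -1.] jawyaw 9.29 q [-0.16 -0.28  2.05 -0.    1.37 -0.32] F [0.2 0.2 0.1] T [ 0.05 -0.03 -0.01] w 0.2
scoop_lip [ 0.489 -0.142  0.074] 0.97
scoop [ 0.672  0.023 -0.   ] 0.65
scoop [0.669 0.019 0.079] 0.47
```

>>> play_rows(motion=[[0.63, [0.0, 0.0, -0.05], 0], [0.63, [0.0, 0.0, -0.05], 0], [0.61, [0.0, 0.0, -0.05], 0], [0.6, [0.0, 0.0, -0.05], 0]])

```text
time: 11.25
tool_pos: [0.4682, 0.0009, 0.0829]
tool_rot: [0.706, -0.057, 0.704, 0.057]
contact_force: [-0.1, 0.4, -0.5]
gripper_width: 0.201
```

```bash
python3 lip.py
```

```text
t 11.25 pos [0.4682 0.0009 0.0829] x [ 0.003 -0.    -1.   ] jawyaw 9.28 q [-0.16 -0.22  2.09 -0.    1.27 -0.32] F [-0.1  0.4 -0.5] T [ 0.05 -0.05  0.03] w 0.201
scoop_lip [ 0.49  -0.142  0.021] 0.72
scoop_lip [ 0.587 -0.324  0.015] 0.64
scoop [ 0.485 -0.098  0.029] 0.82
```

>>> play_rows(motion=[[0.595, [0.0, 0.0, 0.0], 0], [0.59, [0.0, 0.0, 0.0], 0]])

```text
time: 11.6
tool_pos: [0.4673, 0.0011, 0.0817]
tool_rot: [0.705, -0.057, 0.704, 0.057]
contact_force: [0.2, 0.7, -2.2]
gripper_width: 0.202
```

```bash
python3 lip.py
```

```text
t 11.6 pos [0.4673 0.0011 0.0817] x [ 0.001 -0.    -1.   ] jawyaw 9.28 q [-0.16 -0.22  2.09 -0.    1.27 -0.32] F [ 0.2  0.7 -2.2] T [ 0.11 -0.07  0.  ] w 0.202
scoop_lip [ 0.487 -0.141  0.02 ] 0.83
scoop [ 0.481 -0.094  0.027] 0.8
```

>>> play_rows(motion=[[0.585, [0.0, 0.0, 0.0], 0], [0.58, [0.0, 0.0, 0.0], 0]])

```text
time: 11.95
tool_pos: [0.4668, 0.0012, 0.0809]
tool_rot: [0.705, -0.057, 0.705, 0.057]
contact_force: [-0.4, 0.1, -0.8]
gripper_width: 0.213
```

```bash
python3 lip.py
```

```text
t 11.95 pos [0.4668 0.0012 0.0809] x [-0.  0. -1.] jawyaw 9.28 q [-0.16 -0.22  2.09 -0.    1.27 -0.32] F [-0.4  0.1 -0.8] T [ 0.08 -0.08  0.02] w 0.213
scoop_lip [ 0.488 -0.14   0.017] 0.77
scoop_lip [0.666 0.02  0.044] 0.72
scoop [0.668 0.024 0.078] 0.73
scoop [ 0.478 -0.095  0.025] 0.66
```

>>> play_rows(motion=[[0.575, [0.0, 0.0, 0.0], 0], [0.572, [0.0, 0.0, 0.0], 0]])

```text
time: 12.3
tool_pos: [0.4668, 0.0012, 0.0809]
tool_rot: [0.705, -0.057, 0.705, 0.057]
contact_force: [0.4, -0.1, -0.8]
gripper_width: 0.219
```

```bash
python3 lip.py; python3 -c "
from h import *
viewside('s9.png',[.48,-.06,.05],70)"
```

```text
t 12.3 pos [0.4668 0.0012 0.0809] x [-0. -0. -1.] jawyaw 9.28 q [-0.16 -0.22  2.09 -0.    1.27 -0.32] F [ 0.4 -0.1 -0.8] T [0.1  0.02 0.01] w 0.219
scoop_lip [ 0.488 -0.138  0.021] 0.91
scoop_lip [ 0.56  -0.3    0.012] 0.69
scoop_lip [ 0.586 -0.323  0.015] 0.67
scoop [ 0.484 -0.094  0.027] 0.85
```

View pics/s9.png

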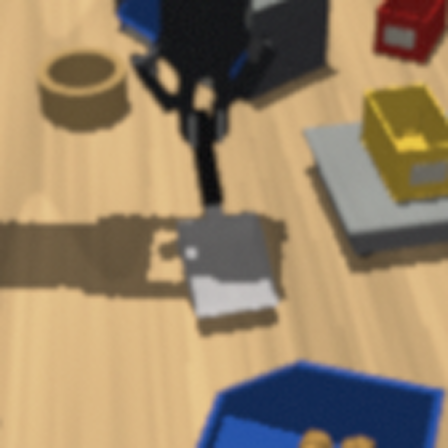

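>>> play_rows(motion=[[0.568, [0.0, 0.0, 0.0], 0], [0.564, [0.0, 0.0, 0.0], 0]])

```text
time: 12.7
tool_pos: [0.4668, 0.0012, 0.0809]
tool_rot: [0.705, -0.057, 0.705, 0.057]
contact_force: [0.5, -0.5, -1.4]
gripper_width: 0.218
```

```bash
python3 lip.py
```

```text
t 12.7 pos [0.4668 0.0012 0.0809] x [-0.  0. -1.] jawyaw 9.29 q [-0.16 -0.22  2.09  0.    1.27 -0.32] F [ 0.5 -0.5 -1.4] T [0.01 0.01 0.  ] w 0.218
scoop_lip [ 0.489 -0.141  0.02 ] 0.73
scoop [0.668 0.015 0.002] 0.24
```

>>> play_rows(motion=[[0.558, [0.0, 0.0, 0.0], 0], [0.552, [0.0, 0.0, 0.0], 0]])

```text
time: 13.05
tool_pos: [0.4668, 0.0012, 0.0809]
tool_rot: [0.705, -0.057, 0.705, 0.057]
contact_force: [-0.8, 0.1, -0.5]
gripper_width: 0.226
```

```bash
python3 lip.py
```

```text
t 13.05 pos [0.4668 0.0012 0.0809] x [ 0.  0. -1.] jawyaw 9.28 q [-0.16 -0.22  2.09  0.    1.27 -0.32] F [-0.8  0.1 -0.5] T [ 0.1  -0.01 -0.03] w 0.226
scoop_lip [ 0.487 -0.138  0.022] 0.63
```

>>> play_rows(motion=[[0.544, [0.0, 0.0, 0.0], 0], [0.536, [0.0, 0.0, 0.0], 0], [0.528, [0.0, 0.0, 0.0], 0]])

```text
time: 13.5
tool_pos: [0.467, 0.0011, 0.0812]
tool_rot: [0.705, -0.057, 0.705, 0.057]
contact_force: [0.4, 0.5, -0.2]
gripper_width: 0.234
```

```bash
python3 lip.py; python3 -c "
from h import *
viewside('s10.png',[.48,-.06,.05],70)"
```

```text
t 13.5 pos [0.467  0.0011 0.0812] x [ 0. -0. -1.] jawyaw 9.29 q [-0.16 -0.22  2.09 -0.    1.27 -0.32] F [ 0.4  0.5 -0.2] T [-0.01 -0.   -0.02] w 0.234
scoop_lip [ 0.489 -0.129  0.007] 0.95
scoop [ 0.485 -0.08   0.009] 0.9
scoop [ 0.562 -0.299  0.011] 0.29
```

View pics/s10.png

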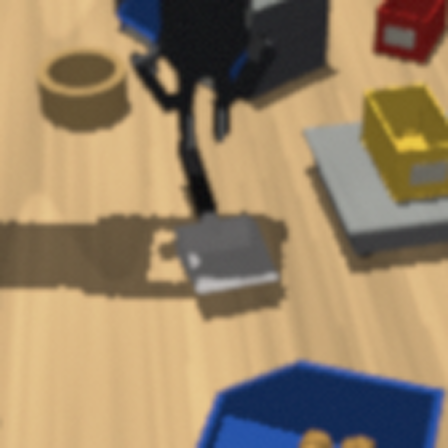

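>>> play_rows(motion=[[0.545, [0.0, 0.0, 0.01], 0], [0.54, [0.0, 0.0, 0.02], 0], [0.54, [0.0, 0.0, 0.03], 0]])

```text
time: 14.0
tool_pos: [0.4672, 0.0011, 0.1124]
tool_rot: [0.705, -0.057, 0.704, 0.057]
contact_force: [0.3, 0.2, -0.4]
gripper_width: 0.229
```

```bash
python3 lip.py; python3 -c "
from h import *
viewside('s11.png',[.48,-.06,.05],70)"
```

```text
t 14.0 pos [0.4672 0.0011 0.1124] x [ 0.001 -0.    -1.   ] jawyaw 9.28 q [-0.16 -0.26  2.07  0.    1.33 -0.32] F [ 0.3  0.2 -0.4] T [ 0.02  0.   -0.02] w 0.229
scoop_lip [ 0.49  -0.119  0.029] 0.77
scoop [ 0.486 -0.078  0.016] 0.67
```

View pics/s11.png

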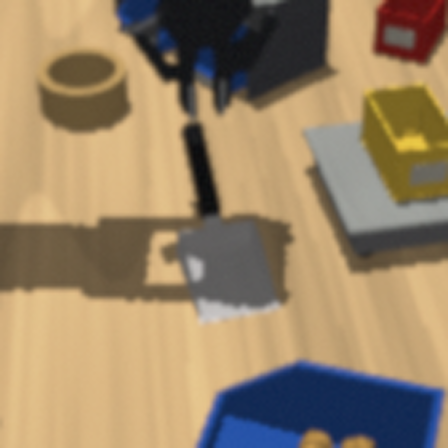

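```bash
cat > hd.py <<'E'
from h import *
st()
ci=cams.camera_info('wrist')
p,d=save('wrist','wcur.png')
X=cloud('wrist',d,ci)
V=cv2.cvtColor(p,cv2.COLOR_RGB2HSV)[...,2]
x,y,z=X[...,0],X[...,1],X[...,2]
m=(np.hypot(x-.47,y+.02)<.09)&(z>.02)&(z<.105)&(V<70)
nl,lab,stt,ce=cv2.connectedComponentsWithStats(m.astype(np.uint8))
i=1+np.argmax(stt[1:,4]);P=X[lab==i];print(stt[i],cv2.minAreaRect(P[:,:2].astype(np.float32)),P[:,2].min(),P[:,2].max())
for zz in np.arange(.03,.11,.01):
    Q=P[abs(P[:,2]-zz)<.003]
    if len(Q)>5: print(round(zz,3),len(Q),Q.mean(0).round(4),np.ptp(Q,0).round(3))
E
python3 hd.py
```

```text
t 14.2 pos [0.4672 0.0011 0.1117] x [ 0.001 -0.    -1.   ] jawyaw 9.28 q [-0.16 -0.26  2.07  0.    1.33 -0.32] F [ 0.1 -1.  -0.4] T [-0.01  0.   -0.01] w 0.23
[ 237  123   33  110 3072] ((0.46502774953842163, 0.012593712657690048), (0.01988948881626129, 0.0931866392493248), 9.175830841064453) 0.02070885898191593 0.09415941065487439
0.04 9 [ 0.471  -0.0259  0.0423] [0.019 0.006 0.002]
0.05 203 [ 0.4697 -0.0165  0.0501] [0.02  0.014 0.006]
0.06 248 [ 0.4673 -0.002   0.06  ] [0.02  0.015 0.006]
0.07 286 [0.4649 0.0126 0.0699] [0.02  0.015 0.006]
0.08 505 [0.4609 0.0359 0.0803] [0.023 0.039 0.006]
0.09 726 [0.4597 0.0456 0.0901] [0.02  0.019 0.006]
```

View pics/wcur.png

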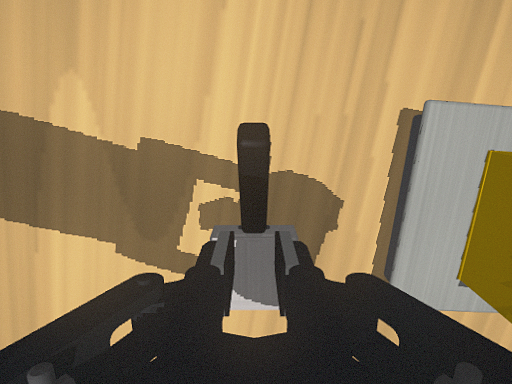

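>>> play_rows(motion=[[0.2, [0.0, 0.0, 0.0], 0], [0.2, [-0.005, 0.031, 0.0], 0], [0.2, [-0.005, 0.031, -0.03], 0], [0.5, [-0.005, 0.031, -0.054], 0], [1, [-0.005, 0.031, -0.054], 0]])

```text
time: 14.75
tool_pos: [0.4591, 0.0325, 0.0535]
tool_rot: [0.703, -0.057, 0.707, 0.058]
contact_force: [0.0, -1.3, -0.3]
gripper_width: 0.215
```

>>> play_rows(motion=[[1, [0, 0, 0], 0], [1, [0, 0, 0], 0], [1, [0, 0, 0], 0]])

```text
time: 15.05
tool_pos: [0.4626, 0.0319, 0.0581]
tool_rot: [0.705, -0.057, 0.704, 0.057]
contact_force: [-0.0, -0.0, -1.1]
gripper_width: 0.211
```

```bash
python3 -c "
from h import *
st();save('wrist','w12.png')"
```

```text
t 15.05 pos [0.4626 0.0319 0.0581] x [ 0.002 -0.    -1.   ] jawyaw 9.26 q [-0.09 -0.2   2.11  0.    1.23 -0.25] F [-0.  -0.  -1.1] T [0.06 0.05 0.01] w 0.211
```

View pics/w12.png

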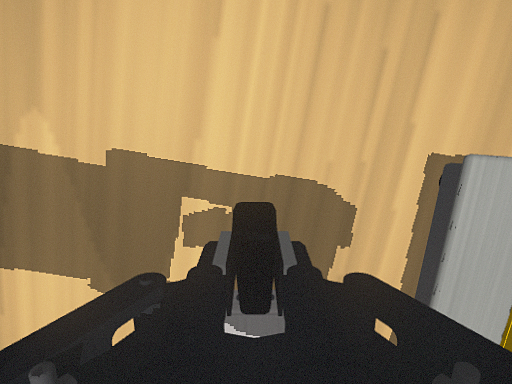

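>>> play_rows(motion=[[1, [0, 0, 0.03], 0], [1, [0, 0, 0.062], 0], [0.58, [0, 0, 0.062], 0], [0.56, [0, 0, 0.062], 0], [0.552, [0, 0, 0.062], 0]])

```text
time: 15.6
tool_pos: [0.461, 0.0322, 0.118]
tool_rot: [0.704, -0.057, 0.705, 0.057]
contact_force: [-1.2, 0.3, -1.1]
gripper_width: 0.23
```

```bash
python3 lip.py
```

```text
t 15.6 pos [0.461  0.0322 0.118 ] x [-0.002  0.    -1.   ] jawyaw 9.27 q [-0.09 -0.28  2.07  0.    1.35 -0.25] F [-1.2  0.3 -1.1] T [ 0.08 -0.06 -0.  ] w 0.23
scoop_lip [ 0.491 -0.126  0.061] 0.77
scoop [ 0.486 -0.081  0.066] 0.93
```

>>> play_rows(motion=[[0.546, [0, 0, 0], 0], [0.54, [0, 0, 0], 0], [0.6, [0, 0, 0], 0]])

```text
time: 16.05
tool_pos: [0.4617, 0.0322, 0.1186]
tool_rot: [0.705, -0.057, 0.705, 0.057]
contact_force: [-0.0, -0.4, -1.3]
gripper_width: 0.215
```

```bash
python3 lip.py
```

```text
t 16.05 pos [0.4617 0.0322 0.1186] x [-0.001  0.    -1.   ] jawyaw 9.28 q [-0.09 -0.28  2.07 -0.    1.35 -0.25] F [-0.  -0.4 -1.3] T [ 0.09 -0.    0.01] w 0.215
scoop_lip [ 0.493 -0.124  0.062] 0.74
scoop_lip [0.669 0.02  0.081] 0.25
scoop [ 0.485 -0.081  0.065] 0.62
```

>>> play_rows(motion=[[0.536, [0, 0, 0], 0], [0.532, [0, 0, 0], 0], [0.7, [0, 0, 0], 0]])

```text
time: 16.5
tool_pos: [0.4621, 0.0325, 0.1196]
tool_rot: [0.705, -0.057, 0.704, 0.058]
contact_force: [-0.9, 2.3, 1.9]
gripper_width: 0.211
```

```bash
python3 lip.py
```

```text
t 16.5 pos [0.4621 0.0325 0.1196] x [ 0.001  0.001 -1.   ] jawyaw 9.28 q [-0.09 -0.28  2.07  0.    1.35 -0.25] F [-0.9  2.3  1.9] T [0.32 0.12 0.01] w 0.211
scoop_lip [ 0.484 -0.079 -0.003] 0.55
scoop [ 0.479 -0.036  0.018] 0.71
```

>>> play_rows(motion=[[1, [0, 0, 0.04], 0], [1, [-0.02, -0.04, 0.08], 0.15], [1, [-0.04, -0.08, 0.09], 0.3], [1, [-0.055, -0.12, 0.09], 0.45], [1, [-0.07, -0.16, 0.09], 0.6]])

```text
time: 17.15
tool_pos: [0.3979, -0.1139, 0.2095]
tool_rot: [0.666, -0.238, 0.666, 0.236]
contact_force: [1.0, 0.2, -2.0]
gripper_width: 0.211
```

>>> play_rows(motion=[[1, [-0.01, -0.04, 0], 0.14], [1, [-0.02, -0.075, 0], 0.28], [1, [-0.03, -0.11, 0], 0.425], [1, [-0.03, -0.11, 0], 0.425], [1, [-0.03, -0.11, 0], 0.425]])

```text
time: 17.65
tool_pos: [0.3678, -0.2228, 0.208]
tool_rot: [0.603, -0.369, 0.603, 0.37]
contact_force: [0.5, 0.8, -0.5]
gripper_width: 0.212
```

```bash
cat > bin.py <<'E'
from h import *
st()
ci=cams.camera_info('wrist')
p,d=save('wrist','wb.png')
X=cloud('wrist',d,ci);hsv=cv2.cvtColor(p,cv2.COLOR_RGB2HSV)
H,S,V=[hsv[...,i].astype(int) for i in range(3)];x,y,z=X[...,0],X[...,1],X[...,2]
m=(abs(x-.522)<.16)&(abs(y+.309)<.14)&(H>100)&(H<130)&(S>120)
for lo,hi in [(.018,.1),(.07,.085)]:
    mm=m&(z>lo)&(z<hi)
    if mm.sum()>20:print('bin',lo,mm.sum(),cv2.minAreaRect(X[mm][:,:2].astype(np.float32)),X[mm][:,2].max())
nm=(np.hypot(x-.53,y+.31)<.1)&(H<30)&(S>80)&(z>.008)&(z<.06)
nl,lab,stt,ce=cv2.connectedComponentsWithStats(nm.astype(np.uint8))
B=np.array([.5205,-.31]);a=np.radians(-22);e=np.array([np.cos(a),np.sin(a)]);n=np.array([-e[1],e[0]])
for i in range(1,nl):
    if stt[i,4]>15:
        q=np.median(X[lab==i],0);print('nut',stt[i,4],ce[i].round(0),q.round(3),'bin',((q[:2]-B)@e).round(3),((q[:2]-B)@n).round(3))
E
python3 bin.py; python3 lip.py
```

```text
t 17.65 pos [ 0.3678 -0.2228  0.208 ] x [-0.001  0.001 -1.   ] jawyaw 63.02 q [-0.72 -0.44  2.04 -0.    1.54 -1.82] F [ 0.5  0.8 -0.5] T [0.06 0.06 0.02] w 0.212
bin 0.018 38 ((0.49675774574279785, -0.2962271571159363), (0.15782546997070312, 0.0219894889742136), 15.291431427001953) 0.04970711932316821
nut 132 [237. 301.] [ 0.508 -0.319  0.022] bin -0.009 -0.013
nut 282 [261. 300.] [ 0.521 -0.291  0.022] bin -0.007 0.018
nut 289 [238. 323.] [ 0.539 -0.332  0.021] bin 0.025 -0.014
nut 319 [268. 322.] [ 0.555 -0.297  0.022] bin 0.027 0.025
nut 42 [259. 335.] [ 0.572 -0.32   0.015] bin 0.052 0.01
t 17.7 pos [ 0.3682 -0.222   0.2081] x [-0.001  0.001 -1.   ] jawyaw 63.1 q [-0.72 -0.44  2.04  0.    1.54 -1.82] F [-0.1  0.6 -1.9] T [ 0.01  0.12 -0.04] w 0.206
scoop_lip [ 0.474 -0.274  0.085] 0.97
scoop_lip [0.666 0.018 0.046] 0.73
scoop [ 0.436 -0.255  0.108] 0.65
```

View pics/wb.png

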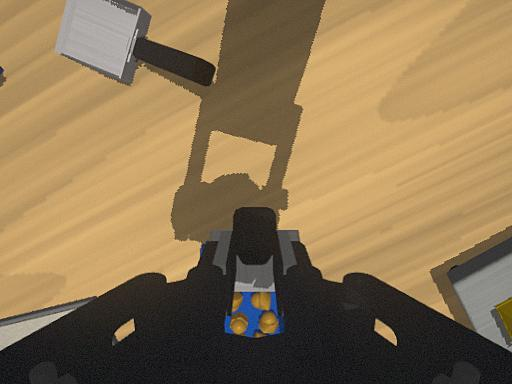

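View pics/tmp.png

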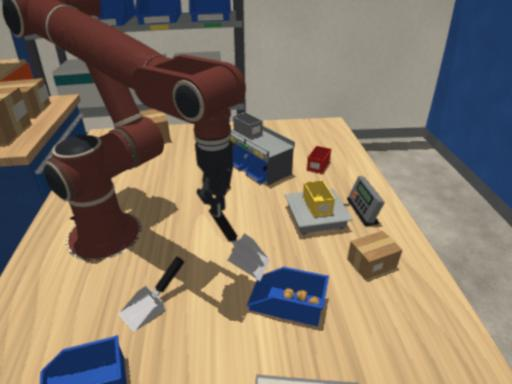

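```bash
cat > fit.py <<'E'
from h import *
from scipy.optimize import minimize
p=cv2.imread('pics/top0.png')[:,:,::-1];S=8
x0,y0,x1,y1=335,135,410,220
hsv=cv2.cvtColor(cv2.resize(p[y0:y1,x0:x1],None,fx=S,fy=S,interpolation=cv2.INTER_LINEAR),cv2.COLOR_RGB2HSV)
m=((hsv[...,0]>98)&(hsv[...,0]<130)&(hsv[...,1]>110)).astype(np.uint8)
cs=cv2.findContours(m,cv2.RETR_EXTERNAL,cv2.CHAIN_APPROX_NONE)[0];c=max(cs,key=cv2.contourArea)
M=np.zeros_like(m);cv2.drawContours(M,[c],-1,1,-1)
V=np.array([(X,Y,Z) for Y in(-.046,.046) for X,Z in((.085,.078),(.085,0),(-.022,.078),(-.085,.025),(-.085,0))])
ci=cams.camera_info('top')
def poly(q):
    a=q[2];R=np.array([[np.cos(a),-np.sin(a)],[np.sin(a),np.cos(a)]])
    W=np.c_[V[:,:2]@R.T+q[:2],V[:,2]]
    uv=proj('top',W,ci);uv=(uv-[x0,y0]+.5)*S-.5
    return cv2.convexHull(uv.astype(np.float32))
def cost(q):
    I=np.zeros_like(m);cv2.fillPoly(I,[np.round(poly(q)*16).astype(int)],1,shift=4)
    return (I!=M).sum()/M.sum()
best=min((minimize(cost,[.5205+dx,-.307+dy,np.radians(-22.4)],method='Nelder-Mead',options=dict(initial_simplex=np.array([[.5205+dx,-.307+dy,-.39],[.5245+dx,-.307+dy,-.39],[.5205+dx,-.303+dy,-.39],[.5205+dx,-.307+dy,-.35]]))) for dx in(0,.003) for dy in (0,-.004)),key=lambda r:r.fun)
print(best.x,np.degrees(best.x[2]),best.fun)
E
python3 fit.py
```

```text
[ 0.52209193 -0.31094624 -0.39065757] -22.383030053577695 0.04773525685325962
```

>>> play_rows(motion=[[1, [0, 0, 0.05], 0.08], [1, [0.05, -0.02, 0.06], 0.08], [1, [0.095, -0.04, 0.06], 0.08], [1, [0.14, -0.06, 0.06], 0.08], [1, [0.185, -0.08, 0.06], 0.08]])

```text
time: 18.35
tool_pos: [0.5537, -0.3005, 0.2688]
tool_rot: [0.587, -0.395, 0.587, 0.395]
contact_force: [-0.4, 0.2, 0.1]
gripper_width: 0.21
```

>>> play_rows(motion=[[1, [0.042, -0.024, 0], 0], [1, [0.062, -0.044, 0], 0], [1, [0.062, -0.044, 0], 0]])

```text
time: 18.65
tool_pos: [0.6155, -0.3455, 0.2663]
tool_rot: [0.586, -0.394, 0.587, 0.395]
contact_force: [-0.3, 1.7, -1.9]
gripper_width: 0.209
```

```bash
python3 bin.py
```

```text
t 18.65 pos [ 0.6155 -0.3455  0.2663] x [-0.002  0.001 -1.   ] jawyaw 67.86 q [-0.62  0.22  1.34 -0.    1.59 -1.8 ] F [-0.3  1.7 -1.9] T [0.13 0.11 0.01] w 0.209
bin 0.018 4350 ((0.5206823348999023, -0.30901777744293213), (0.10011149942874908, 0.17689117789268494), 68.1481704711914) 0.07899829596444288
bin 0.07 1896 ((0.5470183491706848, -0.31971001625061035), (0.0998339131474495, 0.12009895592927933), 68.11518096923828) 0.07899829596444288
nut 337 [236.  77.] [ 0.51  -0.327  0.023] bin -0.003 -0.019
nut 334 [266.  78.] [ 0.526 -0.293  0.023] bin -0.002 0.018
nut 311 [271. 106.] [ 0.559 -0.299  0.023] bin 0.031 0.025
nut 255 [240. 106.] [ 0.544 -0.335  0.024] bin 0.031 -0.014
nut 294 [262. 131.] [ 0.584 -0.321  0.023] bin 0.063 0.013
nut 237 [238. 131.] [ 0.572 -0.35   0.024] bin 0.062 -0.018
```

View pics/wb.png

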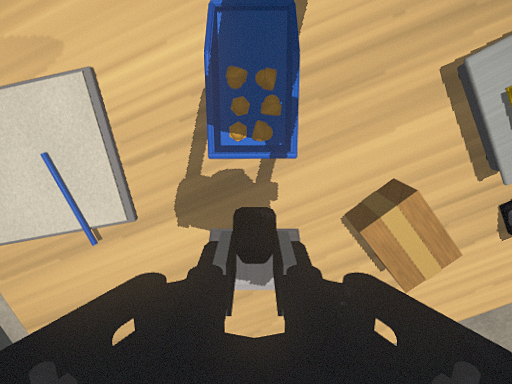

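>>> play_rows(motion=[[1, [-0.045, 0.018, 0], 0.004], [1, [-0.09, 0.036, 0], 0.004], [1, [-0.135, 0.054, 0], 0.004], [1, [-0.18, 0.072, 0], 0.004], [1, [-0.222, 0.09, -0.01], 0.004]])

```text
time: 19.2
tool_pos: [0.3897, -0.2536, 0.2599]
tool_rot: [0.586, -0.397, 0.586, 0.395]
contact_force: [-0.0, 0.0, 0.1]
gripper_width: 0.21
```

>>> play_rows(motion=[[1, [0, 0, -0.05], 0], [1, [0, 0, -0.09], 0], [1, [0, 0, -0.11], 0], [1, [0, 0, -0.11], 0]])

```text
time: 19.6
tool_pos: [0.3886, -0.2521, 0.1447]
tool_rot: [0.585, -0.393, 0.587, 0.398]
contact_force: [0.4, 0.8, -1.1]
gripper_width: 0.208
```

```bash
python3 lip.py;python3 -c "
from h import *
viewside('s13.png',[.5,-.29,.05],60,5)"
```

```text
t 19.6 pos [ 0.3886 -0.2521  0.1447] x [-0.005  0.005 -1.   ] jawyaw 68.07 q [-0.74 -0.3   2.04  0.    1.41 -1.92] F [ 0.4  0.8 -1.1] T [0.01 0.01 0.02] w 0.208
scoop_lip [ 0.5   -0.291  0.022] 0.62
scoop_lip [0.67  0.017 0.003] 0.55
scoop [ 0.46  -0.276  0.042] 0.93
```

View pics/s13.png

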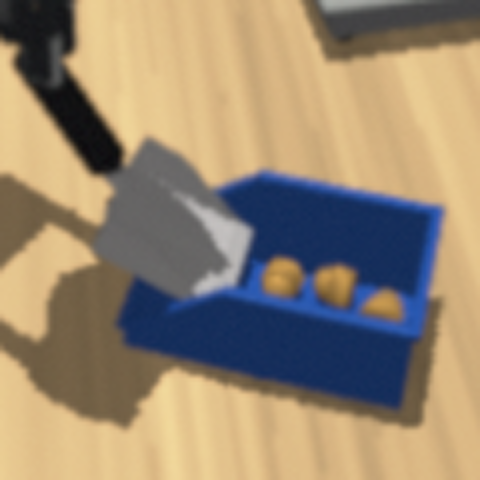

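>>> play_rows(motion=[[1, [0, 0, -0.01], 0], [1, [0, 0, -0.018], 0], [1, [0, 0, -0.018], 0]])

```text
time: 20.1
tool_pos: [0.3905, -0.2546, 0.129]
tool_rot: [0.586, -0.395, 0.586, 0.396]
contact_force: [0.4, 0.3, -1.9]
gripper_width: 0.206
```

```bash
cat > b.py <<'E'
from h import *
st();s=state();B=np.array([.5207,-.309]);a=np.radians(-21.9);e=np.array([np.cos(a),np.sin(a)]);n=np.array([-e[1],e[0]])
q=s['tool_pos'][:2]-B;print('bin x %.4f y %.4f z %.4f'%(q@e,q@n,s['tool_pos'][2]))
E
python3 b.py
```

```text
t 20.1 pos [ 0.3905 -0.2546  0.129 ] x [-0.002  0.002 -1.   ] jawyaw 68.03 q [-0.74 -0.28  2.05 -0.    1.37 -1.92] F [ 0.4  0.3 -1.9] T [0.04 0.07 0.07] w 0.206
bin x -0.1411 y 0.0019 z 0.1290
```

>>> play_rows(motion=[[1, [0.01, -0.004, -0.003], 0], [1, [0.021, -0.008, -0.004], 0], [1, [0.031, -0.013, -0.004], 0], [1, [0.042, -0.017, -0.004], 0], [1, [0.042, -0.017, -0.004], 0]])

```text
time: 20.6
tool_pos: [0.4342, -0.2728, 0.1268]
tool_rot: [0.586, -0.396, 0.586, 0.396]
contact_force: [-1.3, -0.9, -2.2]
gripper_width: 0.213
```

```bash
python3 b.py;python3 lip.py;python3 -c "
from h import *
viewside('s14.png',[.5,-.29,.05],60,5)"
```

```text
t 20.6 pos [ 0.4342 -0.2728  0.1268] x [ 0. -0. -1.] jawyaw 68.04 q [-0.71 -0.15  1.95 -0.    1.34 -1.89] F [-1.3 -0.9 -2.2] T [ 0.12  0.3  -0.05] w 0.213
bin x -0.0937 y 0.0013 z 0.1268
t 20.6 pos [ 0.4342 -0.2728  0.1268] x [ 0. -0. -1.] jawyaw 68.04 q [-0.71 -0.15  1.95 -0.    1.34 -1.89] F [-1.3 -0.9 -2.2] T [ 0.12  0.3  -0.05] w 0.213
scoop_lip [ 0.54  -0.314  0.005] 0.87
scoop [ 0.507 -0.297  0.025] 0.61
```

View pics/s14.png

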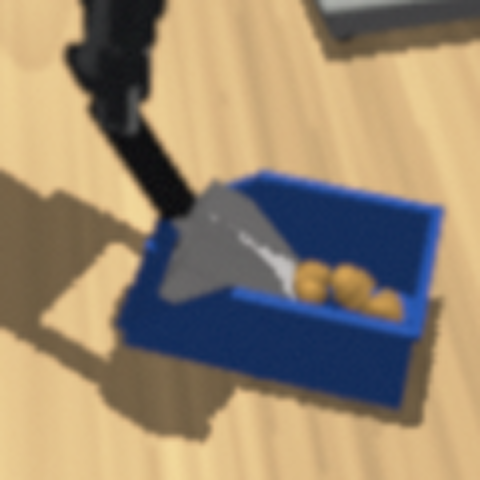

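>>> play_rows(motion=[[0.65, [0, 0, -0.01], 0], [0.62, [0, 0, -0.02], 0], [0.62, [0, 0, -0.03], 0], [0.62, [0, 0, -0.04], 0]])

```text
time: 21.2
tool_pos: [0.4328, -0.2729, 0.0891]
tool_rot: [0.586, -0.396, 0.587, 0.395]
contact_force: [-10.3, 5.7, 10.8]
gripper_width: 0.21
```

```bash
python3 b.py;python3 lip.py;python3 -c "
from h import *
viewside('s15.png',[.5,-.29,.05],60,5)"
```

```text
t 21.2 pos [ 0.4328 -0.2729  0.0891] x [-0.001 -0.002 -1.   ] jawyaw 68.02 q [-0.71 -0.12  1.98 -0.    1.27 -1.89] F [-10.3   5.7  10.8] T [ 0.5   1.22 -0.02] w 0.21
bin x -0.0950 y 0.0007 z 0.0891
t 21.2 pos [ 0.4328 -0.2729  0.0891] x [-0.001 -0.002 -1.   ] jawyaw 68.02 q [-0.71 -0.12  1.98 -0.    1.27 -1.89] F [-10.3   5.7  10.8] T [ 0.5   1.22 -0.02] w 0.21
scoop_lip [ 0.572 -0.328  0.003] 0.94
```

View pics/s15.png

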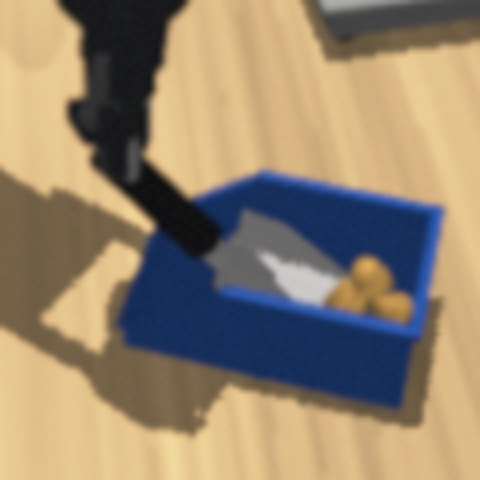

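>>> play_rows(motion=[[0.62, [0, 0, -0.007], 0], [0.62, [0, 0, -0.014], 0], [0.62, [0, 0, -0.021], 0], [0.62, [0, 0, -0.027], 0]])

```text
time: 21.8
tool_pos: [0.4315, -0.272, 0.0605]
tool_rot: [0.585, -0.395, 0.587, 0.397]
contact_force: [-27.2, 12.0, 32.7]
gripper_width: 0.212
```

```bash
python3 b.py;python3 lip.py;python3 -c "
from h import *
viewside('s16.png',[.5,-.29,.05],60,5)"
```

```text
t 21.8 pos [ 0.4315 -0.272   0.0605] x [-0.004  0.001 -1.   ] jawyaw 68.02 q [-0.71 -0.08  2.   -0.    1.22 -1.89] F [-27.2  12.   32.7] T [ 1.72  3.26 -0.03] w 0.212
bin x -0.0965 y 0.0011 z 0.0605
t 21.8 pos [ 0.4315 -0.272   0.0605] x [-0.004  0.001 -1.   ] jawyaw 68.02 q [-0.71 -0.08  2.   -0.    1.22 -1.89] F [-27.2  12.   32.7] T [ 1.72  3.26 -0.03] w 0.212
scoop_lip [ 0.588 -0.334  0.004] 0.77
scoop_lip [0.67  0.018 0.002] 0.74
scoop [ 0.548 -0.317  0.005] 0.78
```

View pics/s16.png

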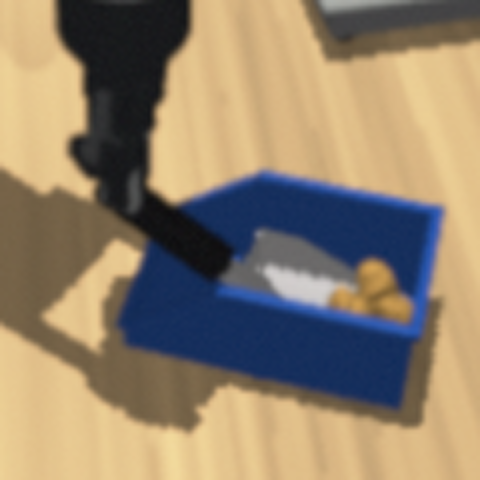

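>>> play_rows(motion=[[1, [0, 0, 0.003], 0], [1, [0, 0, 0.003], 0], [1, [0.005, -0.002, 0.003], 0], [1, [0.01, -0.004, 0.003], 0], [1, [0.012, -0.005, 0.003], 0]])

```text
time: 22.5
tool_pos: [0.4411, -0.2752, 0.0619]
tool_rot: [0.584, -0.392, 0.588, 0.4]
contact_force: [-20.0, 8.6, 13.6]
gripper_width: 0.213
```

```bash
python3 b.py;python3 lip.py;python3 -c "
from h import *
viewside('s17.png',[.5,-.29,.05],60,5)"
```

```text
t 22.5 pos [ 0.4411 -0.2752  0.0619] x [-0.012  0.006 -1.   ] jawyaw 68.06 q [-0.7  -0.05  1.97 -0.    1.23 -1.89] F [-20.    8.6  13.6] T [ 1.05  3.03 -0.27] w 0.213
bin x -0.0864 y 0.0017 z 0.0619
t 22.5 pos [ 0.4411 -0.2752  0.0619] x [-0.012  0.006 -1.   ] jawyaw 68.06 q [-0.7  -0.05  1.97 -0.    1.23 -1.89] F [-20.    8.6  13.6] T [ 1.05  3.03 -0.27] w 0.213
scoop_lip [ 0.52  -0.309  0.006] 0.21
scoop [ 0.557 -0.316  0.005] 0.95
```

View pics/s17.png

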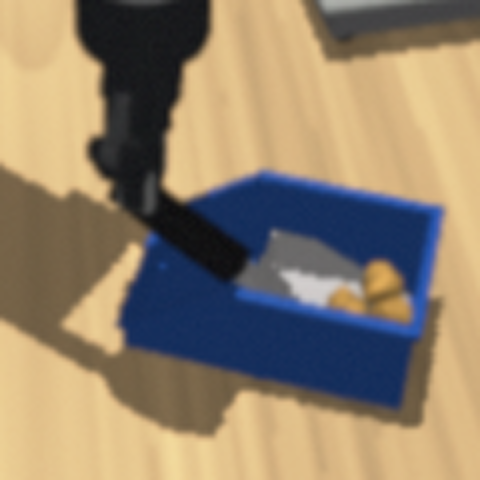

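```bash
python3 -c "
from h import *
save('top','t17.png',(340,130,420,220),8)"
```

```text
(no output)
```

View pics/t17.png

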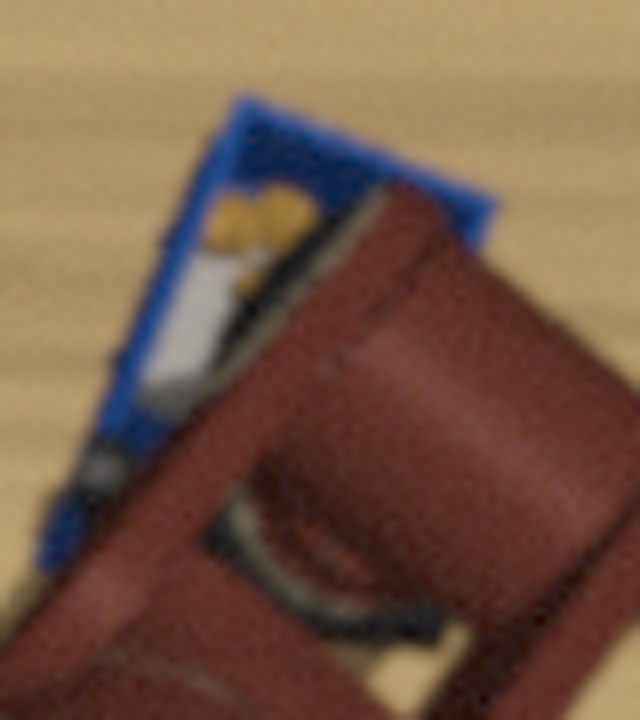

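>>> play_rows(motion=[[0.62, [-0.003, 0.001, -0.004], 0], [0.62, [-0.007, 0.003, -0.01], 0], [0.62, [-0.011, 0.004, -0.016], 0], [0.62, [-0.015, 0.006, -0.021], 0], [0.7, [-0.019, 0.008, -0.026], 0]])

```text
time: 23.25
tool_pos: [0.4266, -0.2695, 0.0391]
tool_rot: [0.586, -0.396, 0.586, 0.396]
contact_force: [-7.9, 4.2, 13.7]
gripper_width: 0.208
```

```bash
python3 b.py;python3 lip.py;python3 -c "
from h import *
viewside('s18.png',[.5,-.29,.05],60,5)"
```

```text
t 23.25 pos [ 0.4266 -0.2695  0.0391] x [ 0. -0. -1.] jawyaw 68.06 q [-0.71 -0.07  2.03 -0.    1.18 -1.9 ] F [-7.9  4.2 13.7] T [ 0.44  0.82 -0.06] w 0.208
bin x -0.1021 y 0.0015 z 0.0391
t 23.25 pos [ 0.4266 -0.2695  0.0391] x [ 0. -0. -1.] jawyaw 68.06 q [-0.71 -0.07  2.03 -0.    1.18 -1.9 ] F [-7.9  4.2 13.7] T [ 0.44  0.82 -0.06] w 0.208
scoop_lip [ 0.591 -0.335  0.02 ] 0.64
scoop_lip [0.67  0.02  0.081] 0.26
scoop [ 0.558 -0.318  0.016] 0.71
scoop [ 0.775 -0.197  0.035] 0.67
```

View pics/s18.png

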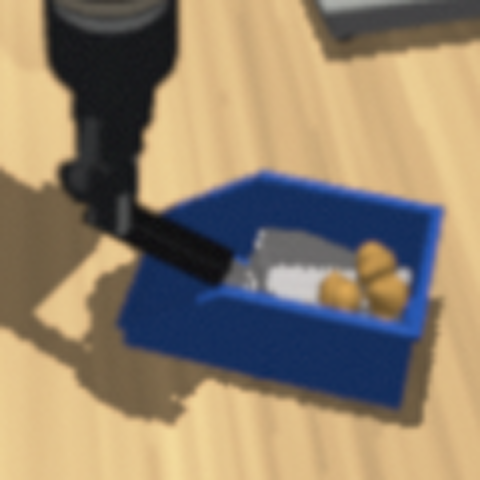

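>>> play_rows(motion=[[0.62, [-0.004, 0.002, -0.005], 0], [0.62, [-0.007, 0.003, -0.009], 0], [1, [-0.007, 0.003, -0.009], 0], [1, [-0.007, 0.003, -0.009], 0], [1, [-0.007, 0.003, 0.0], 0]])

```text
time: 23.95
tool_pos: [0.419, -0.2658, 0.0362]
tool_rot: [0.586, -0.395, 0.586, 0.396]
contact_force: [-0.4, 0.2, -3.5]
gripper_width: 0.206
```

```bash
python3 b.py;python3 lip.py;python3 -c "
from h import *
viewside('s19.png',[.5,-.29,.05],60,5)"
```

```text
t 23.95 pos [ 0.419  -0.2658  0.0362] x [-0.001  0.001 -1.   ] jawyaw 68.03 q [-0.72 -0.08  2.05  0.    1.17 -1.9 ] F [-0.4  0.2 -3.5] T [ 0.25  0.58 -0.04] w 0.206
bin x -0.1105 y 0.0021 z 0.0362
t 23.95 pos [ 0.419  -0.2658  0.0362] x [-0.001  0.001 -1.   ] jawyaw 68.03 q [-0.72 -0.08  2.05  0.    1.17 -1.9 ] F [-0.4  0.2 -3.5] T [ 0.25  0.58 -0.04] w 0.206
scoop_lip [ 0.593 -0.333  0.029] 0.8
scoop [ 0.551 -0.314  0.018] 0.57
scoop [ 0.775 -0.201  0.035] 0.4
```

View pics/s19.png

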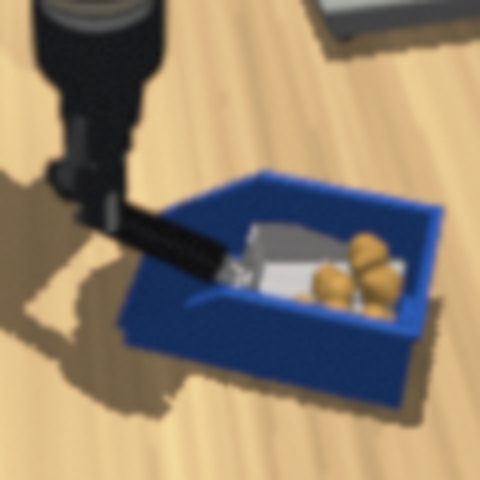

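>>> play_rows(motion=[[1, [0, 0, 0.008], 0], [1, [0, 0, 0.02], 0], [1, [0, 0, 0.035], 0], [1, [0, 0, 0.05], 0], [1, [0, 0, 0.06], 0]])

```text
time: 24.65
tool_pos: [0.4202, -0.2671, 0.0994]
tool_rot: [0.586, -0.397, 0.586, 0.394]
contact_force: [0.7, 0.4, -2.9]
gripper_width: 0.209
```

```bash
python3 b.py;python3 lip.py;python3 -c "
from h import *
viewside('s20.png',[.52,-.29,.08],60,5)
save('top','t20.png',(340,130,420,220),8)"
```

```text
t 24.65 pos [ 0.4202 -0.2671  0.0994] x [ 0.003 -0.002 -1.   ] jawyaw 68.03 q [-0.72 -0.17  2.01  0.    1.29 -1.9 ] F [ 0.7  0.4 -2.9] T [ 0.09  0.36 -0.01] w 0.209
bin x -0.1089 y 0.0014 z 0.0994
t 24.65 pos [ 0.4202 -0.2671  0.0994] x [ 0.003 -0.002 -1.   ] jawyaw 68.03 q [-0.72 -0.17  2.01  0.    1.29 -1.9 ] F [ 0.7  0.4 -2.9] T [ 0.09  0.36 -0.01] w 0.209
scoop_lip [ 0.588 -0.333  0.094] 0.97
scoop [ 0.552 -0.316  0.085] 0.96
```

View pics/s20.png

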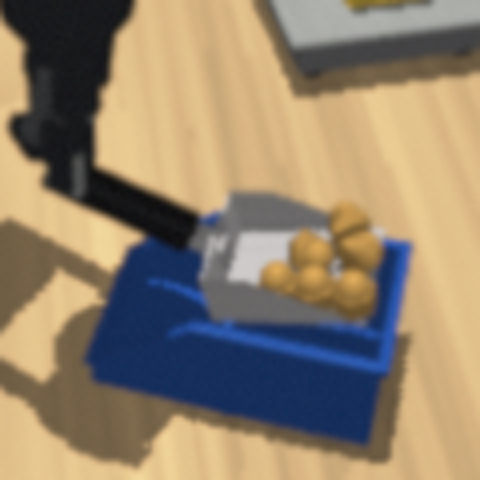

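View pics/t20.png

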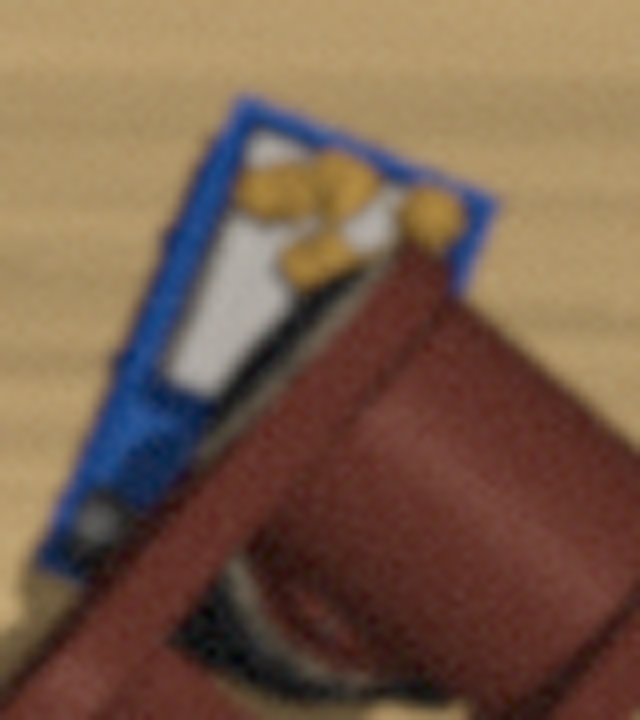

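>>> play_rows(motion=[[1, [0, 0, 0.01], 0], [1, [0, 0, 0.03], 0], [1, [0, 0, 0.055], 0], [1, [0, 0, 0.08], 0], [1, [0, 0, 0.1], 0]])

```text
time: 25.4
tool_pos: [0.4194, -0.2664, 0.1983]
tool_rot: [0.586, -0.396, 0.586, 0.395]
contact_force: [-0.5, 0.5, -2.6]
gripper_width: 0.213
```

>>> play_rows(motion=[[1, [0.003, 0.006, 0.012], 0.01], [1, [0.01, 0.018, 0.022], 0.03], [1, [0.02, 0.035, 0.032], 0.06], [1, [0.032, 0.055, 0.042], 0.1], [1, [0.045, 0.077, 0.046], 0.14]])

```text
time: 25.9
tool_pos: [0.4649, -0.1877, 0.243]
tool_rot: [0.557, -0.436, 0.556, 0.436]
contact_force: [-0.1, -0.5, -2.5]
gripper_width: 0.213
```

>>> play_rows(motion=[[1, [0.014, 0.023, 0], 0.045], [1, [0.028, 0.046, 0], 0.09], [1, [0.042, 0.069, 0], 0.135], [1, [0.056, 0.092, 0], 0.18], [1, [0.069, 0.115, 0], 0.22]])

```text
time: 26.4
tool_pos: [0.5332, -0.0718, 0.2414]
tool_rot: [0.505, -0.494, 0.505, 0.496]
contact_force: [0.1, -0.1, -2.8]
gripper_width: 0.21
```

```bash
python3 b.py;python3 lip.py;python3 -c "
from h import *
viewside('s21.png',[.65,-.06,.2],70,4)"
```

```text
t 26.4 pos [ 0.5332 -0.0718  0.2414] x [-0.002  0.001 -1.   ] jawyaw 88.86 q [-0.27 -0.17  1.77  0.    1.54 -1.82] F [ 0.1 -0.1 -2.8] T [0.02 0.36 0.03] w 0.21
bin x -0.0768 y 0.2248 z 0.2414
t 26.4 pos [ 0.5332 -0.0718  0.2414] x [-0.002  0.001 -1.   ] jawyaw 88.86 q [-0.27 -0.17  1.77  0.    1.54 -1.82] F [ 0.1 -0.1 -2.8] T [0.02 0.36 0.03] w 0.21
scoop_lip [ 0.719 -0.073  0.234] 0.87
scoop [ 0.676 -0.073  0.224] 0.79
scoop [ 0.679 -0.074  0.239] 0.65
```

View pics/s21.png

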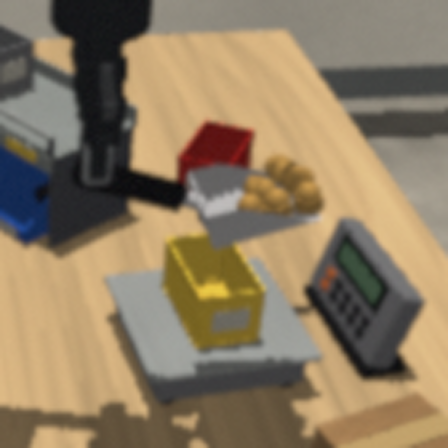

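>>> play_rows(motion=[[1, [0.013, 0.021, 0.003], 0.035], [1, [0.026, 0.042, 0.006], 0.07], [1, [0.038, 0.061, 0.009], 0.1], [1, [0.046, 0.074, 0.009], 0.12], [1, [0.05, 0.081, 0.009], 0.128]])

```text
time: 27.1
tool_pos: [0.5833, 0.0072, 0.2512]
tool_rot: [0.473, -0.525, 0.473, 0.526]
contact_force: [-0.2, -0.5, -3.4]
gripper_width: 0.211
```

>>> play_rows(motion=[[0.62, [0, 0, 0], 0], [0.6, [0, 0, 0], 0], [0.59, [0, 0, 0], 0]])

```text
time: 27.4
tool_pos: [0.5828, 0.006, 0.2514]
tool_rot: [0.473, -0.525, 0.474, 0.525]
contact_force: [0.6, 0.6, -2.8]
gripper_width: 0.21
```

```bash
python3 lip.py;python3 -c "
from h import *
viewside('s22.png',[.67,0,.2],70,4)"
```

```text
t 27.4 pos [0.5828 0.006  0.2514] x [-0.001 -0.    -1.   ] jawyaw 95.92 q [-0.12 -0.07  1.66 -0.    1.55 -1.79] F [ 0.6  0.6 -2.8] T [-0.03  0.35 -0.07] w 0.21
scoop_lip [0.768 0.028 0.244] 0.73
scoop [0.724 0.024 0.236] 0.89
```

View pics/s22.png

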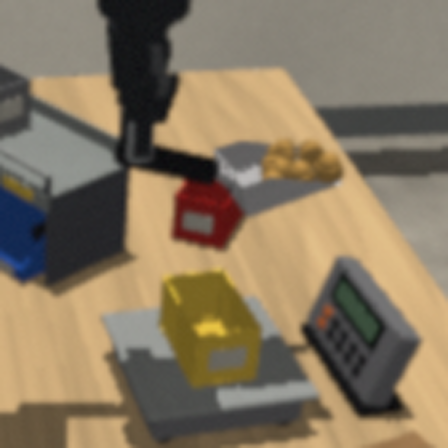

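>>> play_rows(motion=[[0.58, [0, 0, 0], 0], [0.572, [0, 0, 0], 0]])

```text
time: 27.8
tool_pos: [0.5832, 0.0066, 0.2517]
tool_rot: [-0.473, 0.525, -0.473, -0.525]
contact_force: [0.1, -0.1, -3.2]
gripper_width: 0.218
```

```bash
python3 lip.py
```

```text
t 27.8 pos [0.5832 0.0066 0.2517] x [ 0. -0. -1.] jawyaw 95.97 q [-0.12 -0.07  1.66  0.    1.55 -1.79] F [ 0.1 -0.1 -3.2] T [-0.    0.36 -0.02] w 0.218
scoop_lip [0.768 0.028 0.246] 0.89
scoop [0.725 0.024 0.237] 0.95
scoop [0.351 0.23  0.025] 0.69
```

>>> play_rows(motion=[[0.567, [0, 0, 0], 0], [0.563, [0, 0, 0], 0]])

```text
time: 28.15
tool_pos: [0.5832, 0.0067, 0.2516]
tool_rot: [0.473, -0.525, 0.473, 0.525]
contact_force: [1.2, -0.2, -2.0]
gripper_width: 0.221
```

```bash
python3 lip.py
```

```text
t 28.15 pos [0.5832 0.0067 0.2516] x [-0. -0. -1.] jawyaw 95.99 q [-0.12 -0.07  1.66 -0.    1.55 -1.79] F [ 1.2 -0.2 -2. ] T [-0.03  0.41 -0.01] w 0.221
scoop_lip [0.765 0.025 0.247] 0.7
scoop [0.728 0.041 0.246] 0.58
```

>>> play_rows(motion=[[0.56, [0, 0, 0], 0], [0.557, [0, 0, 0], 0]])

```text
time: 28.5
tool_pos: [0.5833, 0.0067, 0.2517]
tool_rot: [-0.473, 0.525, -0.473, -0.525]
contact_force: [0.2, -0.8, -2.3]
gripper_width: 0.218
```

```bash
python3 lip.py
```

```text
t 28.5 pos [0.5833 0.0067 0.2517] x [ 0.  0. -1.] jawyaw 95.99 q [-0.12 -0.07  1.66  0.    1.55 -1.79] F [ 0.2 -0.8 -2.3] T [ 0.04  0.21 -0.01] w 0.218
scoop_lip [0.766 0.027 0.243] 0.6
scoop [0.725 0.025 0.233] 0.77
scoop [ 0.777 -0.201  0.033] 0.54
```

>>> play_rows(motion=[[0.554, [0, 0, 0], 0], [0.551, [0, 0, 0], 0]])

```text
time: 28.85
tool_pos: [0.5834, 0.0067, 0.2517]
tool_rot: [-0.473, 0.526, -0.473, -0.525]
contact_force: [0.8, -0.6, -1.9]
gripper_width: 0.223
```

```bash
python3 lip.py
```

```text
t 28.85 pos [0.5834 0.0067 0.2517] x [ 0.001  0.    -1.   ] jawyaw 95.98 q [-0.12 -0.07  1.66  0.    1.55 -1.79] F [ 0.8 -0.6 -1.9] T [-0.03  0.16 -0.  ] w 0.223
scoop_lip [0.702 0.021 0.141] 0.98
scoop_lip [0.664 0.01  0.171] 0.68
scoop [0.662 0.016 0.16 ] 0.67
```

```bash
python3 -c "
from h import *
viewside('s23.png',[.67,0,.15],70,4);st()"; python3 lip.py
```

```text
t 29.05 pos [0.583  0.0067 0.2515] x [-0.001 -0.    -1.   ] jawyaw 95.99 q [-0.12 -0.07  1.66 -0.    1.55 -1.79] F [-1.6  0.1 -2.4] T [ 0.02  0.1  -0.01] w 0.225
t 29.05 pos [0.583  0.0067 0.2515] x [-0.001 -0.    -1.   ] jawyaw 95.99 q [-0.12 -0.07  1.66 -0.    1.55 -1.79] F [-1.6  0.1 -2.4] T [ 0.02  0.1  -0.01] w 0.225
scoop [0.612 0.01  0.139] 0.64
scoop [ 0.652 -0.012  0.122] 0.61
```

View pics/s23.png

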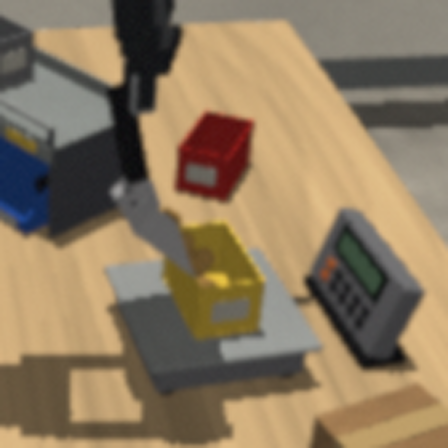

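>>> play_rows(motion=[[1, [0, 0, 0], 0]])

```text
time: 29.3
tool_pos: [0.5836, 0.0067, 0.2521]
tool_rot: [-0.473, 0.526, -0.473, -0.525]
contact_force: [-0.9, -1.0, -1.1]
gripper_width: 0.21
```

```bash
python3 -c "
from h import *
st()
viewside('s24.png',[.65,0,.15],45,6)
save('top','t24.png',(225,80,305,170),7);save('wrist','w24.png')"
```

```text
t 29.3 pos [0.5836 0.0067 0.2521] x [ 0.001 -0.    -1.   ] jawyaw 95.99 q [-0.12 -0.07  1.66  0.    1.55 -1.79] F [-0.9 -1.  -1.1] T [0.03 0.08 0.05] w 0.21
```

View pics/s24.png

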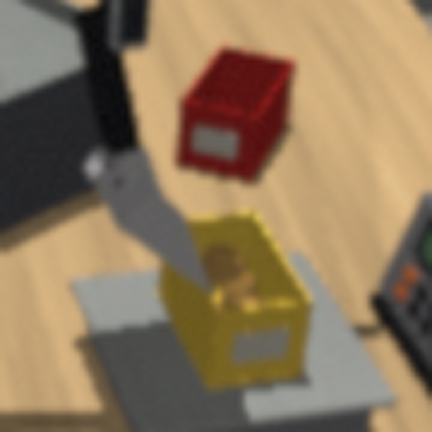

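View pics/t24.png

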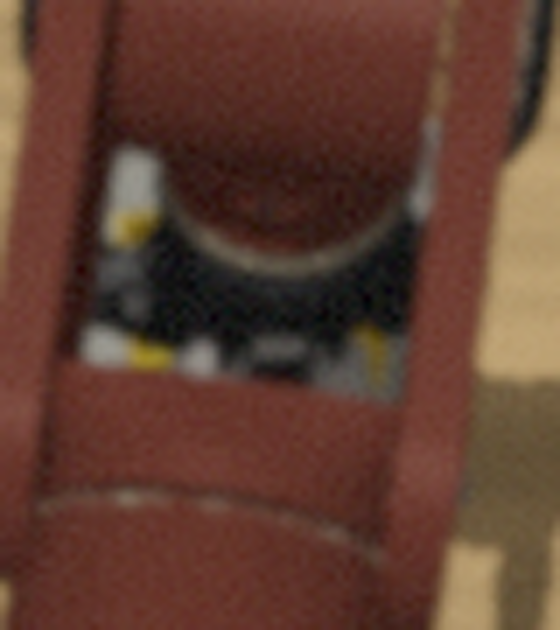

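View pics/w24.png

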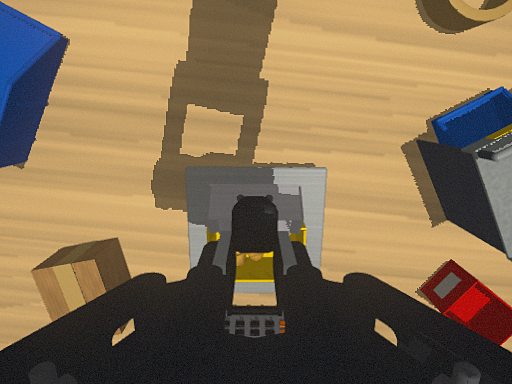

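>>> play_rows(motion=[[1, [0, 0, 0.01], 0], [1, [0, 0, 0.03], 0], [1, [0, 0, 0.055], 0], [1, [0, 0, 0.08], 0], [1, [0, 0, 0.09], 0]])

```text
time: 29.95
tool_pos: [0.5843, 0.0066, 0.3461]
tool_rot: [-0.474, 0.527, -0.472, -0.524]
contact_force: [0.9, -0.7, -0.9]
gripper_width: 0.21
```

```bash
python3 lip.py; python3 -c "
from h import *
viewside('s25.png',[.65,0,.15],60,5)"
```

```text
t 29.95 pos [0.5843 0.0066 0.3461] x [ 0.006 -0.001 -1.   ] jawyaw 95.99 q [-0.12 -0.09  1.53  0.    1.7  -1.79] F [ 0.9 -0.7 -0.9] T [-0.01 -0.02  0.  ] w 0.21
scoop [0.616 0.011 0.235] 0.56
```

View pics/s25.png

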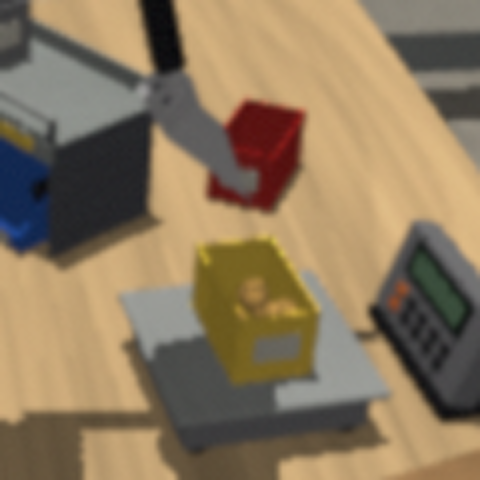

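>>> play_rows(motion=[[1, [-0.03, 0.005, 0], -0.14], [1, [-0.06, 0.01, 0], -0.28], [1, [-0.09, 0.015, 0], -0.43], [1, [-0.12, 0.02, 0], -0.58], [1, [-0.122, 0.025, 0], -0.72]])

```text
time: 30.65
tool_pos: [0.4585, 0.0321, 0.34]
tool_rot: [0.628, -0.323, 0.63, 0.324]
contact_force: [1.1, 0.7, -0.5]
gripper_width: 0.208
```

>>> play_rows(motion=[[1, [0, 0, -0.04], -0.15], [1, [0, 0, -0.08], -0.29], [1, [0, 0, -0.12], -0.44], [1, [0, 0, -0.15], -0.58], [1, [0, 0, -0.16], -0.72]])

```text
time: 31.15
tool_pos: [0.4573, 0.0321, 0.1748]
tool_rot: [0.699, -0.08, 0.706, 0.082]
contact_force: [-0.5, -0.1, -1.1]
gripper_width: 0.207
```

>>> play_rows(motion=[[1, [0, 0, -0.02], -0.073], [1, [0, 0, -0.02], -0.073]])

```text
time: 31.35
tool_pos: [0.4578, 0.032, 0.1565]
tool_rot: [0.702, -0.057, 0.708, 0.058]
contact_force: [-0.1, -1.3, -1.4]
gripper_width: 0.208
```

```bash
python3 lip.py; python3 -c "
from h import *
viewside('s26.png',[.48,-.03,.08],70,4)
save('top','t26.png',(225,60,425,220),4)"
```

```text
t 31.35 pos [0.4578 0.032  0.1565] x [-0.009  0.001 -1.   ] jawyaw 9.31 q [-0.09 -0.32  2.04  0.    1.43 -0.26] F [-0.1 -1.3 -1.4] T [0.03 0.04 0.04] w 0.208
scoop_lip [ 0.472 -0.027  0.015] 0.87
scoop_lip [ 0.521 -0.309  0.004] 0.71
scoop [0.466 0.008 0.045] 0.61
```

View pics/s26.png

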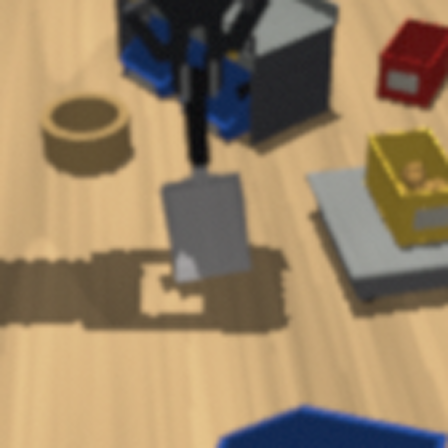

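View pics/t26.png

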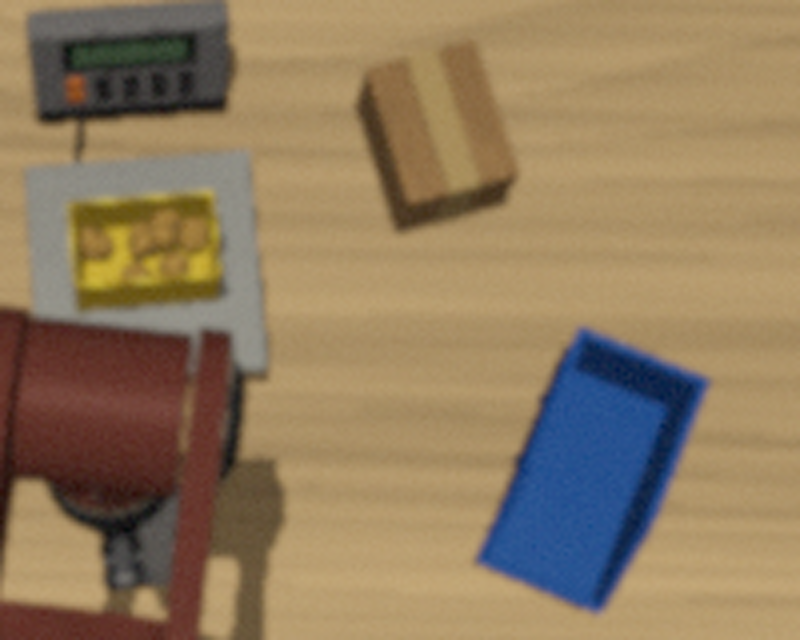

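>>> play_rows(motion=[[0.65, [0.002, 0, -0.012], 0], [0.62, [0.002, 0, -0.024], 0], [0.62, [0.002, 0, -0.036], 0], [0.62, [0.002, 0, -0.048], 0], [0.62, [0.002, 0, -0.06], 0]])

```text
time: 32.1
tool_pos: [0.4653, 0.032, 0.1035]
tool_rot: [0.707, -0.058, 0.703, 0.057]
contact_force: [-1.1, -0.3, -0.2]
gripper_width: 0.187
```

```bash
python3 lip.py
```

```text
t 32.1 pos [0.4653 0.032  0.1035] x [ 0.005 -0.    -1.   ] jawyaw 9.36 q [-0.09 -0.26  2.08  0.    1.31 -0.25] F [-1.1 -0.3 -0.2] T [-0.   -0.02  0.05] w 0.187
scoop_lip [ 0.48  -0.026 -0.001] 0.85
scoop [0.473 0.018 0.004] 0.95
```

```bash
python3 -c "
from h import *
viewside('s27.png',[.48,.03,.05],70,4);save('wrist','w27.png')"
```

```text
(no output)
```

View pics/s27.png

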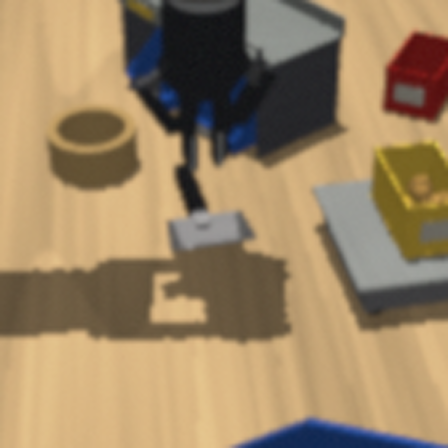

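View pics/w27.png

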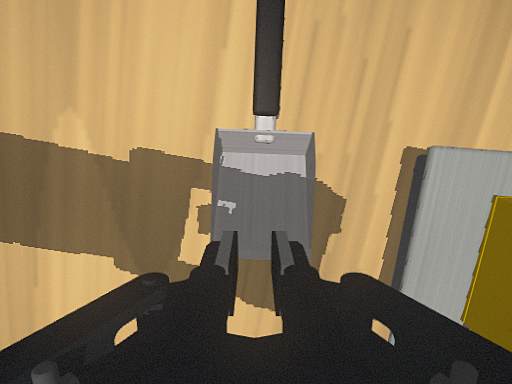

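>>> play_rows(motion=[[0.2, [0, 0, 0.05], 0], [0.2, [0, 0, 0.09], 0], [0.2, [0, 0, 0.09], 0]])

```text
time: 32.65
tool_pos: [0.4671, 0.0312, 0.1989]
tool_rot: [0.709, -0.058, 0.7, 0.056]
contact_force: [0.3, 0.1, 0.3]
gripper_width: 0.4
```

```bash
cat > hd2.py <<'E'
from h import *
st()
ci=cams.camera_info('wrist')
p,d=save('wrist','w28.png')
X=cloud('wrist',d,ci)
V=cv2.cvtColor(p,cv2.COLOR_RGB2HSV)[...,2]
x,y,z=X[...,0],X[...,1],X[...,2]
m=(np.hypot(x-.46,y-.1)<.12)&(z>.012)&(z<.14)&(V<75)
nl,lab,stt,ce=cv2.connectedComponentsWithStats(m.astype(np.uint8))
i=1+np.argmax(stt[1:,4]);P=X[lab==i];print(stt[i],cv2.minAreaRect(P[:,:2].astype(np.float32)),P[:,2].min(),P[:,2].max())
for zz in np.arange(.01,.13,.01):
    Q=P[abs(P[:,2]-zz)<.003]
    if len(Q)>5: print(round(zz,3),len(Q),Q.mean(0).round(4),np.ptp(Q,0).round(3))
E
python3 hd2.py;python3 lip.py;  python3 -c "
from h import *
viewside('s28.png',[.48,.03,.05],70,4)"
```

```text
t 32.65 pos [0.4671 0.0312 0.1989] x [ 0.012 -0.001 -1.   ] jawyaw 9.29 q [-0.09 -0.34  1.98 -0.    1.49 -0.25] F [0.3 0.1 0.3] T [ 0.02  0.02 -0.02] w 0.4
[ 246   14   22   98 1771] ((0.45413580536842346, 0.14068840444087982), (0.01903362013399601, 0.09325467795133591), 6.96436071395874) 0.01729276552548049 0.03009296490780478
0.02 326 [0.4488 0.1728 0.0219] [0.024 0.073 0.006]
0.03 328 [0.4592 0.1087 0.0279] [0.019 0.043 0.003]
t 32.7 pos [0.4655 0.0314 0.1956] x [ 0.007 -0.001 -1.   ] jawyaw 9.28 q [-0.09 -0.34  1.99 -0.    1.49 -0.25] F [ 0.4  0.2 -1.6] T [0.01 0.04 0.01] w 0.4
scoop_lip [ 0.475 -0.006  0.057] 0.66
scoop_lip [0.69  0.003 0.077] 0.54
scoop [0.472 0.031 0.031] 0.83
scoop [0.671 0.02  0.08 ] 0.74
```

View pics/s28.png

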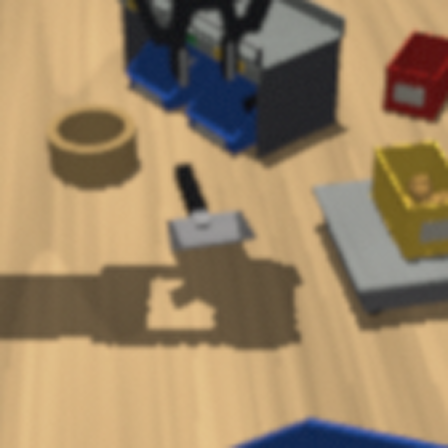

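View pics/w28.png

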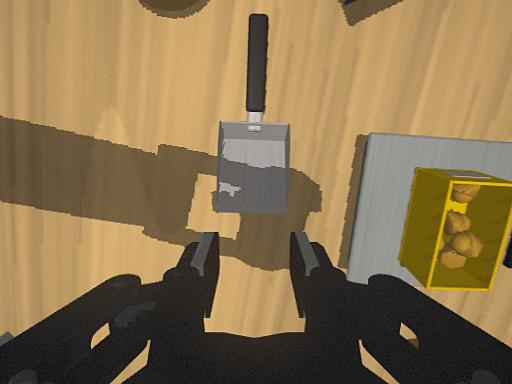

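>>> play_rows(motion=[[0.2, [-0.005, 0.045, 0], 0], [0.2, [-0.01, 0.09, -0.03], 0], [0.2, [-0.014, 0.126, -0.07], 0], [0.2, [-0.014, 0.126, -0.12], 0], [0.2, [-0.014, 0.126, -0.165], 0]])

```text
time: 33.4
tool_pos: [0.448, 0.1589, 0.0253]
tool_rot: [0.705, -0.058, 0.705, 0.058]
contact_force: [1.2, 0.3, 0.5]
gripper_width: 0.402
```

>>> play_rows(motion=[[0.2, [0, 0, 0], 0], [0.2, [0, 0, 0], 0]])

```text
time: 33.6
tool_pos: [0.4478, 0.1574, 0.0267]
tool_rot: [0.703, -0.057, 0.706, 0.057]
contact_force: [1.1, 0.9, 0.8]
gripper_width: 0.401
```

```bash
python3 -c "
from h import *
st();save('wrist','w29.png')"
```

```text
t 33.6 pos [0.4478 0.1574 0.0267] x [-0.004 -0.001 -1.   ] jawyaw 9.3 q [ 0.18 -0.12  2.1  -0.    1.16  0.02] F [1.1 0.9 0.8] T [-0.03  0.03 -0.01] w 0.401
```

View pics/w29.png

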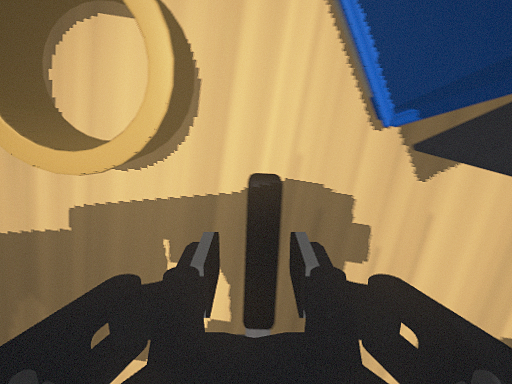

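>>> play_rows(motion=[[0.2, [0.003, 0, -0.012], 0], [0.2, [0.003, 0, -0.019], 0], [1, [0.003, 0, -0.019], 0], [1, [0.003, 0, -0.019], 0], [1, [0.003, 0, -0.019], 0]])

```text
time: 34.15
tool_pos: [0.4527, 0.1577, 0.0094]
tool_rot: [0.705, -0.057, 0.704, 0.057]
contact_force: [0.5, -0.4, 0.2]
gripper_width: 0.002
```

>>> play_rows(motion=[[1, [0, 0, 0.02], 0], [1, [0, 0, 0.05], 0], [1, [0, 0, 0.085], 0], [1, [0, 0, 0.085], 0]])

```text
time: 34.55
tool_pos: [0.4564, 0.1585, 0.1]
tool_rot: [0.709, -0.057, 0.701, 0.058]
contact_force: [1.4, -0.3, 0.1]
gripper_width: 0.0
```

```bash
python3 lip.py;  python3 -c "
from h import *
viewside('s30.png',[.48,.07,.08],70,4)"
```

```text
t 34.55 pos [0.4564 0.1585 0.1   ] x [ 0.011  0.002 -1.   ] jawyaw 9.3 q [ 0.18 -0.21  2.05  0.    1.29  0.02] F [ 1.4 -0.3  0.1] T [ 0.02 -0.02  0.06] w 0.0
scoop_lip [ 0.474 -0.004  0.057] 0.92
scoop [0.471 0.028 0.03 ] 0.59
```

View pics/s30.png

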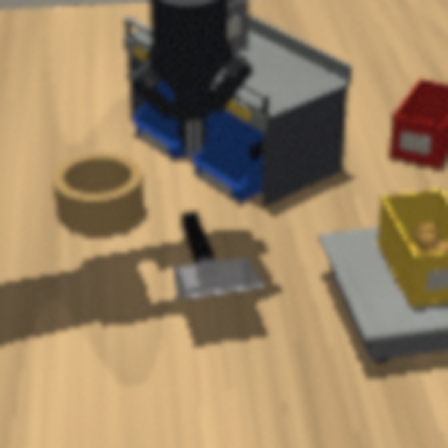

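```bash
python3 hd2.py
```

```text
t 34.75 pos [0.4514 0.1576 0.0928] x [-0.002 -0.    -1.   ] jawyaw 9.3 q [ 0.18 -0.21  2.06  0.    1.29  0.02] F [0.4 0.1 0. ] T [0.04 0.01 0.07] w -0.001
[ 242  157   28   93 1779] ((0.45185238122940063, 0.1596374362707138), (0.019347433000802994, 0.057458680123090744), 6.935496807098389) 0.012240081041361497 0.13984529875053883
0.02 483 [0.4496 0.1737 0.0217] [0.023 0.058 0.006]
0.03 9 [0.4557 0.1374 0.0272] [0.009 0.011 0.   ]
0.12 18 [0.4497 0.169  0.1212] [0.003 0.001 0.004]
```

View pics/w28.png

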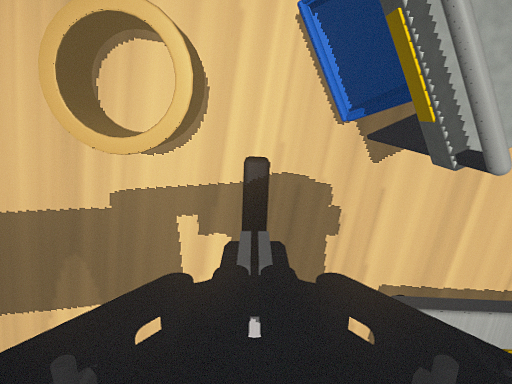

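>>> play_rows(motion=[[0.2, [0.005, -0.032, 0], 0], [0.2, [0.005, -0.032, 0], 0], [0.2, [0.005, -0.032, -0.045], 0], [0.2, [0.005, -0.032, -0.08], 0], [0.2, [0.005, -0.032, -0.088], 0]])

```text
time: 35.3
tool_pos: [0.4523, 0.1254, 0.0005]
tool_rot: [0.701, -0.057, 0.709, 0.057]
contact_force: [-1.5, 0.2, -0.3]
gripper_width: 0.396
```

```bash
python3 -c "
from h import *
st();save('wrist','w31.png')
viewside('s31.png',[.46,.1,.03],45,6)"
```

```text
t 35.3 pos [0.4523 0.1254 0.0005] x [-0.011 -0.001 -1.   ] jawyaw 9.28 q [ 0.11 -0.08  2.12  0.    1.11 -0.05] F [-1.5  0.2 -0.3] T [-0.02  0.04 -0.02] w 0.396
```

View pics/w31.png

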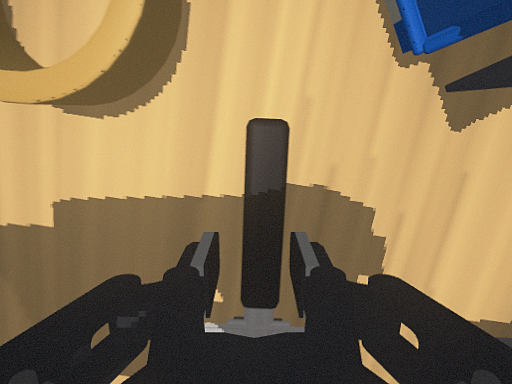

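View pics/s31.png

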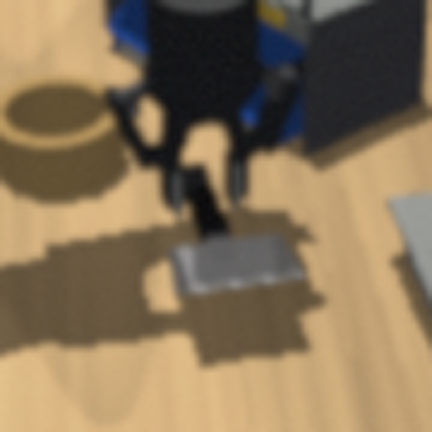

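>>> play_rows(motion=[[0.62, [0.003, 0, 0.003], 0], [0.62, [0.003, 0, 0.003], 0], [0.62, [0.003, 0, 0.003], 0]])

```text
time: 35.7
tool_pos: [0.4621, 0.126, 0.0109]
tool_rot: [0.706, -0.057, 0.703, 0.057]
contact_force: [-0.0, 0.4, -0.3]
gripper_width: 0.191
```

```bash
python3 -c "
from h import *
st();save('wrist','w32.png')"
```

```text
t 35.7 pos [0.4621 0.126  0.0109] x [ 0.004  0.    -1.   ] jawyaw 9.3 q [ 0.11 -0.09  2.1   0.    1.12 -0.05] F [-0.   0.4 -0.3] T [ 0.01  0.01 -0.  ] w 0.191
```

View pics/w32.png

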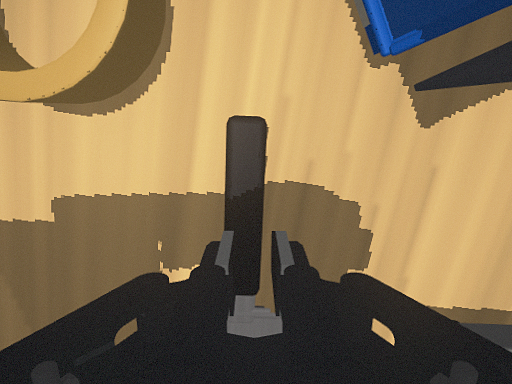

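>>> play_rows(motion=[[0.2, [0, 0, 0.005], 0], [0.2, [-0.004, 0, 0.005], 0], [0.2, [-0.006, 0, 0], 0], [0.2, [-0.006, 0, -0.005], 0], [0.2, [-0.006, 0, -0.009], 0]])

```text
time: 36.25
tool_pos: [0.4535, 0.1257, -0.0011]
tool_rot: [0.704, -0.057, 0.705, 0.057]
contact_force: [0.6, -0.5, -0.2]
gripper_width: 0.403
```

>>> play_rows(motion=[[0.2, [0, 0, -0.003], 0], [0.62, [0, 0, -0.003], 0], [0.62, [0, 0, -0.003], 0], [0.62, [0, 0, -0.003], 0]])

```text
time: 36.65
tool_pos: [0.4542, 0.1257, -0.0033]
tool_rot: [0.705, -0.057, 0.705, 0.057]
contact_force: [0.4, -0.5, -0.6]
gripper_width: 0.207
```

```bash
python3 -c "
from h import *
st();save('wrist','w33.png')"
```

```text
t 36.65 pos [ 0.4542  0.1257 -0.0033] x [-0.  0. -1.] jawyaw 9.3 q [ 0.11 -0.08  2.12  0.    1.1  -0.05] F [ 0.4 -0.5 -0.6] T [ 0.04 -0.04  0.02] w 0.207
```

View pics/w33.png

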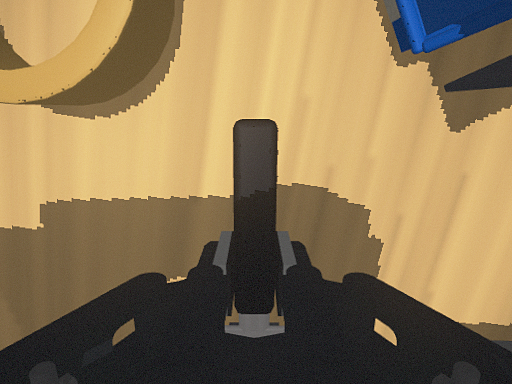

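>>> play_rows(motion=[[1, [0, 0, 0], 0], [1, [0, 0, 0.015], 0], [1, [0, 0, 0.035], 0], [1, [0, 0, 0.055], 0], [1, [0, 0, 0.055], 0]])

```text
time: 37.2
tool_pos: [0.4569, 0.126, 0.0549]
tool_rot: [0.707, -0.057, 0.702, 0.057]
contact_force: [1.0, -0.1, 0.4]
gripper_width: 0.21
```

```bash
python3 lip.py;  python3 -c "
from h import *
viewside('s34.png',[.47,.06,.05],60,5)"
```

```text
t 37.2 pos [0.4569 0.126  0.0549] x [ 0.007  0.001 -1.   ] jawyaw 9.3 q [ 0.11 -0.17  2.1   0.    1.21 -0.05] F [ 1.  -0.1  0.4] T [ 0.11 -0.01  0.  ] w 0.21
scoop_lip [ 0.482 -0.004  0.115] 0.81
scoop [0.478 0.032 0.088] 0.64
```

View pics/s34.png

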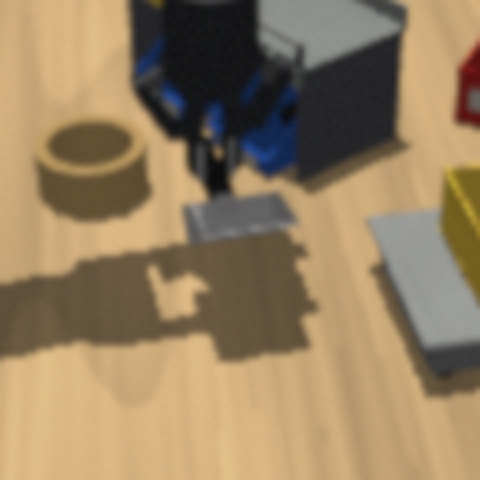

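>>> play_rows(motion=[[0.56, [0, 0, 0], 0], [0.545, [0, 0, 0], 0], [0.538, [0, 0, 0], 0], [0.534, [0, 0, 0], 0], [0.7, [0, 0, 0], 0]])

```text
time: 37.9
tool_pos: [0.4542, 0.1257, 0.0517]
tool_rot: [0.705, -0.057, 0.705, 0.057]
contact_force: [-0.1, 0.2, -0.8]
gripper_width: 0.21
```

```bash
python3 lip.py;  python3 -c "
from h import *
viewside('s35.png',[.47,.06,.05],60,5)"
```

```text
t 37.9 pos [0.4542 0.1257 0.0517] x [-0.  0. -1.] jawyaw 9.3 q [ 0.11 -0.17  2.1   0.    1.21 -0.05] F [-0.1  0.2 -0.8] T [ 0.08 -0.03  0.02] w 0.21
scoop_lip [ 0.481 -0.007  0.063] 0.71
scoop_lip [0.482 0.411 0.15 ] 0.15
scoop [0.474 0.038 0.049] 0.87
```

View pics/s35.png

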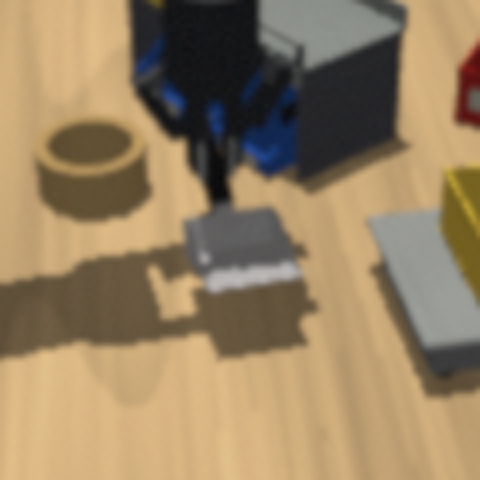

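>>> play_rows(motion=[[0.538, [0, 0, 0], 0], [0.533, [0, 0, 0], 0], [0.7, [0, 0, 0], 0]])

```text
time: 38.4
tool_pos: [0.4542, 0.1257, 0.0518]
tool_rot: [0.705, -0.057, 0.705, 0.057]
contact_force: [0.5, 0.2, -0.7]
gripper_width: 0.204
```

```bash
python3 lip.py;  python3 -c "
from h import *
viewside('s36.png',[.47,.06,.05],60,5)"
```

```text
t 38.4 pos [0.4542 0.1257 0.0518] x [-0.  0. -1.] jawyaw 9.3 q [ 0.11 -0.17  2.1   0.    1.21 -0.05] F [ 0.5  0.2 -0.7] T [0.05 0.07 0.02] w 0.204
scoop_lip [0.48  0.004 0.016] 0.75
scoop_lip [0.456 0.13  0.072] 0.54
scoop [0.471 0.051 0.017] 0.74
```

View pics/s36.png

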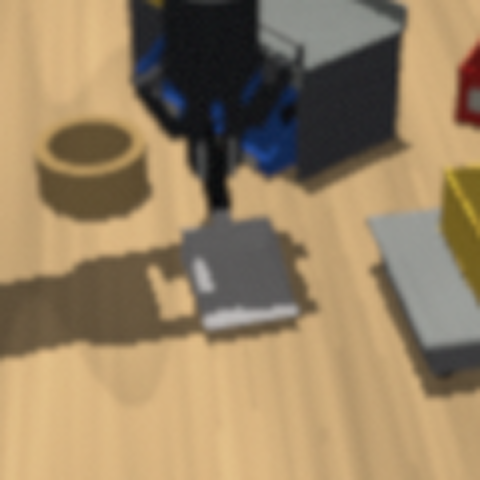

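>>> play_rows(motion=[[0.62, [0, 0, -0.006], 0], [0.62, [0, 0, -0.012], 0], [0.62, [0, 0, -0.017], 0], [0.62, [0, 0, -0.021], 0], [0.62, [0, 0, -0.021], 0]])

```text
time: 39.1
tool_pos: [0.4541, 0.1274, 0.0324]
tool_rot: [0.704, -0.056, 0.705, 0.058]
contact_force: [-7.5, 4.9, 13.1]
gripper_width: 0.201
```

```bash
python3 lip.py;  python3 -c "
from h import *
viewside('s37.png',[.47,.06,.05],60,5)"
```

```text
t 39.1 pos [0.4541 0.1274 0.0324] x [-0.002  0.003 -1.   ] jawyaw 9.28 q [ 0.11 -0.14  2.11  0.    1.17 -0.05] F [-7.5  4.9 13.1] T [ 0.65  1.35 -0.08] w 0.201
scoop_lip [0.48  0.006 0.002] 0.8
scoop_lip [0.688 0.002 0.075] 0.56
scoop_lip [0.351 0.226 0.027] 0.44
scoop [0.471 0.052 0.005] 0.67
scoop [0.672 0.02  0.08 ] 0.53
```

View pics/s37.png

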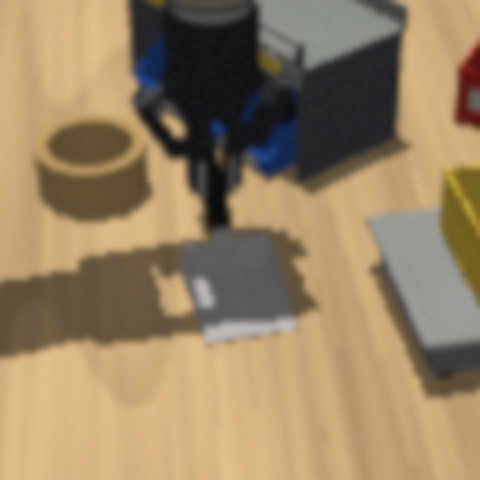

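>>> play_rows(motion=[[0.62, [0, 0, 0.003], 0], [0.5, [0, 0, 0.003], 0], [0.2, [0, 0, 0.003], 0], [0.1, [0, 0, 0.003], 0], [0.1, [0, 0, 0.01], 0]])

```text
time: 39.8
tool_pos: [0.453, 0.1255, 0.0396]
tool_rot: [0.704, -0.057, 0.706, 0.057]
contact_force: [-1.3, -0.2, 0.1]
gripper_width: 0.45
```

>>> play_rows(motion=[[0.1, [0, 0, 0.04], 0], [0.1, [0, 0, 0.09], 0], [0.1, [-0.02, 0, 0.14], 0], [0.1, [-0.04, 0, 0.16], 0], [0.1, [-0.04, 0, 0.16], 0]])

```text
time: 40.3
tool_pos: [0.4157, 0.1262, 0.2065]
tool_rot: [0.708, -0.057, 0.701, 0.058]
contact_force: [0.9, 0.9, 0.4]
gripper_width: 0.447
```

```bash
python3 lip.py; python3 -c "
from h import *
save('side','s38.png');save('top','t38.png');save('wrist','w38.png')"
```

```text
t 40.3 pos [0.4157 0.1262 0.2065] x [ 0.01   0.001 -1.   ] jawyaw 9.33 q [ 0.12 -0.44  2.04  0.    1.53 -0.04] F [0.9 0.9 0.4] T [-0.   -0.02 -0.  ] w 0.447
scoop_lip [0.478 0.004 0.   ] 0.74
scoop [0.472 0.05  0.   ] 0.82
```

View pics/w38.png

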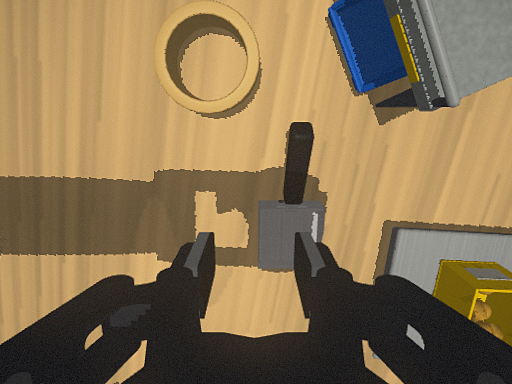

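View pics/s38.png

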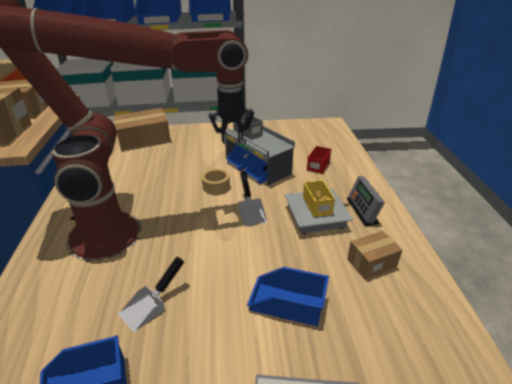

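View pics/t38.png

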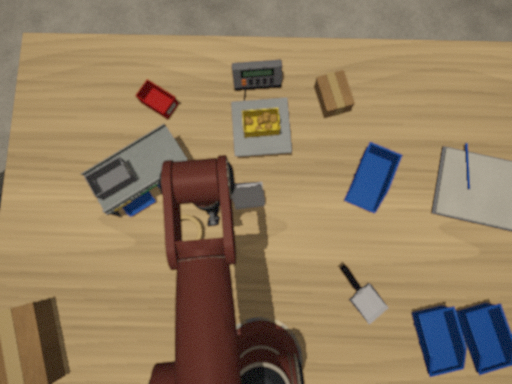

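```bash
python3 - <<'E'
from h import *
z=np.load('last_top.npz');p=z['p'];X=cloud('top',z['d']);hsv=cv2.cvtColor(p,cv2.COLOR_RGB2HSV);H,S=hsv[...,0].astype(int),hsv[...,1]
m=(abs(H-26)<8)&(S>150)&(np.hypot(X[...,0]-.668,X[...,1]-.016)<.1)&(X[...,2]>.095)
print(cv2.minAreaRect(X[m][:,:2].astype(np.float32)),X[m][:,2].max())
m=(X[...,2]>.04)&(X[...,2]<.054)&(np.hypot(X[...,0]-.668,X[...,1]-.016)<.14)
print(cv2.minAreaRect(X[m][:,:2].astype(np.float32)))
cv2.imwrite('pics/c39.png',cv2.resize(p[90:165,225:300],None,fx=8,fy=8,interpolation=2)[:,:,::-1])
z=np.load('last_wrist.npz');X=cloud('wrist',z['d']);
m=(abs(X[...,0]-.465)<.03)&(abs(X[...,1]-.13)<.08)&(X[...,2]>.03)&(X[...,2]<.12);print('handle top',X[m][:,2].max())
E
```

```text
((0.6665396690368652, 0.016644004732370377), (0.06372341513633728, 0.09917763620615005), 5.411660194396973) 0.11306155481248674
((0.6676246523857117, 0.018524713814258575), (0.17119857668876648, 0.16992610692977905), 5.470441818237305)
handle top 0.09572536880256806
```

View pics/c39.png

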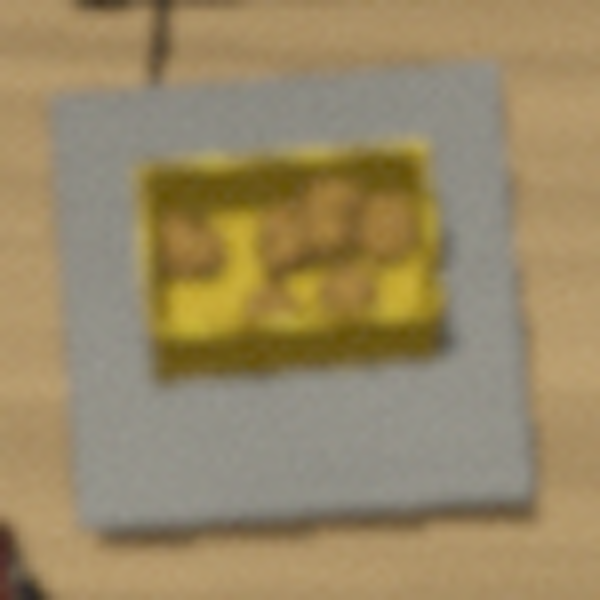

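The crop shows six nuts in the box. The box is centred on the platform to within about 2 mm. The scoop stands flat, with its handle top at 96 mm as expected, and the gripper is clear of everything.

```bash
python3 -c "
from h import *
print(workorder.job_done());st()"
```

```text
the job is handed in; nothing more can be done
None
the job is handed in; nothing more can be done
```

The job is done and handed in at about 40 s of the 69 s allowed. The yellow box stands on the scale with all six nuts in it, and the empty scoop is flat on the bench.

**What I did**
- **Yellow box:** I lifted it over the front rail and set it on the platform.
- **Scoop:** I took the farther of the two scoops, gripped high on its handle. The moves can't tilt the tool, so I tilted the scoop in the pads. Easing the grip let the nose drop, and pressing it on the bin floor brought the nose back up.
- **Nuts:** One pass scooped all six, and I tipped them all into the box.

**Last checks**
- **Box position:** It sits within about 2 mm of the platform's centre.
- **Nuts:** The last top picture shows six in the box, with the bin empty and none on the bench.
- **Scoop:** The lip and blade read 0 mm high and the handle top 96 mm, which is what standing flat should give. The gripper was clear of everything.

**What went wrong on the way**
- **First grip test:** The scoop slipped out of the loosened fingers and landed flat on the bench.
- **Setting it down:** It slid out again and came to rest leaning back on its handle. I missed two regrasps, then picked it up, levelled it and put it down flat.
- **Final position:** The scoop ended about 150 mm from where it started (blade middle), pointing the same way.
- **Highest force:** The largest I read was about 44 N at the wrist, while pressing the scoop into the bin. I had no separate reading for the arm or gripper body.
- **Camera disagreement:** The side camera read about 5 mm off sideways from the other two, so I relied on the top and wrist cameras.

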